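# Put the hose fittings back in their foam nests

## Robot

A 7-joint arm with a two-finger parallel gripper is mounted at the origin on the work surface. World frame = base frame: x ahead of the robot, y to its left, z up, the work surface at z = 0. Lengths are in m, angles in rad, forces in N, time in s.
With the tool pointing down it reaches from about 0.4 to 0.85 m from the base axis. Payload 4.5 kg.
Tool frame: the origin (TCP) lies on the centre line of the jaws, within the pads' length; the fingertips stand 14 mm ahead of it and the grasp point (between the pads) lies 5 mm behind it (r.tcp_to_tips is the z of the fingertips in the tool frame, in m); z points along the fingers, y is the direction in which the jaws open and shut (so a half turn about z gives the same grasp; the last joint's range is limited). The gripper opens to 88 mm and grips with 3 to 60 N. Pads are 18 mm wide; open, the fingers measure 123 mm over their backs; the gripper's body (75 mm by 187 mm) begins 45 mm behind the grasp point.
Start: joints at [1.263, 0.689, -0.195, 1.565, 0.157, 0.902, -0.215], TCP at [0.21, -0.589, 0.253] pointing down, gripper open.
Joint ranges: [-3.01, 3.01], [-0.46, 2.08], [-1.47, 1.51], [0.13, 2.56], [-1, 4.14], [0.04, 2.09], [-2.66, 2.66]. Speed limits (rad/s): [2.57, 2.57, 3.14, 3.14, 3.14, 3.14, 3.14].

## Interface

Orientations are given as a unit quaternion [x, y, z, w].
In Python, from plant import r, viewer gives the robot as it stands.
- The arm moves only by the shell command python3 -m inch 'ROWS' [FORCE]. ROWS is JSON, a list of rows, each a list of 3 entries, a list of its own where there are three numbers: the closure, from 0 (fully open) to 1 (shut), then the shift along the tool's x, y, z in cm, then the turn about the tool's z in degrees. In form: [[fingers, [x, y, z], yaw], ...]. A call has 1 to 20 rows; each row is the pose to reach, as a shift and turn from the pose commanded when the call began, along the tool's axes at that moment; what a row does not reach only later rows make up. A row lasts 1/10 s, in which the tool goes at most 50 mm and 8.59 degrees, less where a joint would pass 70% of its speed; a pose out of reach is approached as far as the arm can. A call with a gripper value outside its range is refused whole. The fingers move at their own pace and stop on an object; FORCE is the grip in N (left out, the last holds). Time passes only in rows, so rows that repeat a pose let the fingers close. It gives the time, the measured TCP pose, the force and the opening at its end, in the units of the state.
- r.get_state(): the state, without advancing time (a new reading comes with each control period).
- viewer.snapshot(name): name is "scene" or "top"; returns the picture (400x640x3 uint8, red, green, blue); there is no depth.
- viewer.camera_params(name): a dict with "intrinsics" (3x3 intrinsics, pixels), "world_to_cam" (4x4, takes a point from world to camera coordinates). Camera axes: x right, y up, looking along -z (the intrinsics and any distortion apply to the point x, -y, -z); pixel columns grow to the right and rows downward; lengths in m; the calibration is good to about 2 mm. A picture is of the moment at which its call begins. camera_params takes no time and is no camera call.
- r.finish_job(): hands the job in, once; it reports no verdict.
Trained networks look in the newest picture that a camera, given by its name, has taken for a name from the list of things; names that differ only in an ending like _2 or _b are one class to them, and where a whole thing is asked for, a point or a joint stands for the part that bears it (a point fixed in the world has none). Each returns a list of dicts, best first, with "p" (0 to 1); they miss things now and then, are a little off and sometimes report something else, mostly with a low value. They report only what shows in the picture. A call takes as long as a camera call. They do not tell look-alikes from the thing itself.
- viewer.outline_of(camera, name): "pixels" (400x640 bool, what is visible of it) and "bbox" ([left, top, width, height] in pixels, round what is visible of it).
The state is a dict: "clock": time; "q": joint angles; "qd": joint speeds; "joint_torque": joint torques, N m; "tool_pos": TCP position; "eef_rot": TCP orientation; "contact_force": force on the tool from outside, world axes, zero at the start; "moment": the same for the moment, N m; "opening": opening from 0.0 (shut) to 1.0 (fully open).
Only numpy, scipy, OpenCV 4.12 (cv2) and the standard library are available. Lean on these libraries where they do the work, as an engineer would, in place of code of your own. Each camera call takes 0.05 s, during which the arm holds its last target.

## Task

Put the four loose hose fittings away in the foam inserts: each one in the nest cut to its shape (brass tee in the T, black elbow in the L, blue straight joiner in the long narrow slot, valve with its red handle up in the short wide slot), sitting fully down on the yellow floor of its nest. Leave the spray can and the tape measure where they are.

Things in the scene. Friction and masses are not known exactly. Their poses are not given: they have to be found in the camera images.
- tee_mid (a point): Brass T-shaped hose fitting (tee), lying flat: three barbed round tails 22 mm in diameter, reaching 40 mm from the middle along its own +x, -x and +y. Point: where the tail axes meet, half-way up (11 mm above what it lies on); z up. Easily gripped across the +x or -x tail, 27 mm from the point, fingers closing along y. 0.15 kg.
- elbow_mid (a point): Black nylon L-shaped hose fitting (elbow), lying flat: a 22 mm corner block and two barbed round tails 22 mm in diameter, reaching 40 mm from the point along its own +x and +y. Point: where the tail axes meet, half-way up (11 mm above what it lies on); z up. Easily gripped across the +x tail, 27 mm from the point, fingers closing along y. 35 g.
- joiner_mid (a point): Blue straight hose joiner, 100 mm long along its own x, lying on a flat of its middle hexagon: hexagon 22 mm high, 25 mm over the corners (along y), 18 mm long; barbed round tails 18 mm in diameter. Point: its centre, half-way up (11 mm above what it lies on). Easily gripped at the hexagon, fingers closing along y. Same either way round. 90 g.
- valve_mid (a point): Nickel-coloured valve, standing: body 64 mm long (its own x), 39 mm wide (y), 34 mm high; on top a red wing handle, a bar 48 mm long (x), 10 mm wide (y), from 48 to 64 mm above what the valve stands on. Point: over the middle of the body, 32 mm above what it stands on; z up. Grip the wing, 24 mm above the point, fingers closing along y. Same either way round. 0.28 kg.
- nest_tee_floor (a point): T-shaped nest for the brass tee. Point: on the yellow nest floor, under where the meeting of the tee's tails goes; the seated fitting's x, y lie along this point's x, y. Fixed charcoal foam; floor 12 mm, foam top 18 mm above the bench; nest 8 mm wider than the fitting all round. Insert reaches x -57 to 57, y -28 to 57 mm from the point.
- nest_elbow_floor (a point): L-shaped nest for the black elbow. Point: on the yellow nest floor, under where the meeting of its tails goes; the seated fitting's x, y lie along this point's x, y. Fixed charcoal foam; floor 12 mm, foam top 18 mm above the bench; nest 8 mm wider than the fitting all round. Insert reaches -28 to 57 mm from the point in x and in y.
- nest_joiner_floor (a point): Long, narrow nest (116 by 41 mm) for the blue joiner. Point: on the yellow nest floor, under where its centre goes; the seated fitting's x, y lie along this point's x, y. Fixed charcoal foam; floor 12 mm, foam top 18 mm above the bench; nest 8 mm wider than the fitting all round. Either way round is right. Insert 134 by 59 mm, centred.
- nest_valve_floor (a point): Short, wide nest (80 by 55 mm) for the valve. Point: on the yellow nest floor, under where its centre goes; the seated fitting's x, y lie along this point's x, y. Fixed charcoal foam; floor 12 mm, foam top 18 mm above the bench; nest 8 mm wider than the fitting all round. Either way round is right. Insert 98 by 73 mm, centred.
- spray_can_mid (a point): Standing black and red spray can, 66 mm in diameter, 188 mm tall, at the robot's right. Point: on its axis, half-way up. To be left alone.
- tape_measure_mid (a point): Chrome tape measure with a blue button lying on the bench at the robot's left, 66 by 62 by 34 mm. Point: its middle. To be left alone.
Mind the look-alikes: they are no part of the job. Leave any orange look-alike of the part that bears joiner_mid alone. What is shaped like the part that bears elbow_mid but white is not meant.

How it is judged:
At the end, for the whole second after the job is handed in: Each fitting lies in its own nest, its middle within 14 mm of the nest's middle seen from above, down on the nest floor (within 3 mm), flat within 0.1 rad and (joiner and valve) turned with the nest within 0.35 rad, the valve with its handle up; all four are let go and at rest (horizontal distance between tee_mid and nest_tee_floor below 0.014 m and z of tee_mid in the frame of nest_tee_floor between 0.008 and 0.014 m and linear speed of each of tee, elbow, joiner, valve below 0.02 m/s and angle between the z axis of tee_mid and the z axis of nest_tee_floor, either way round below 0.1 rad and horizontal distance between elbow_mid and nest_elbow_floor below 0.014 m and z of elbow_mid in the frame of nest_elbow_floor between 0.008 and 0.014 m and angle between the z axis of elbow_mid and the z axis of nest_elbow_floor, either way round below 0.1 rad and horizontal distance between joiner_mid and nest_joiner_floor below 0.014 m and z of joiner_mid in the frame of nest_joiner_floor between 0.008 and 0.014 m and angle between the x axis of joiner_mid and the x axis of nest_joiner_floor, either way round below 0.35 rad and angle between joiner_mid's own x axis and vertical between 1.47 and 1.67 rad and horizontal distance between valve_mid and nest_valve_floor below 0.014 m and z of valve_mid in the frame of nest_valve_floor between 0.029 and 0.035 m and angle between the x axis of valve_mid and the x axis of nest_valve_floor, either way round below 0.35 rad and angle between valve_mid's own z axis and vertical below 0.1 rad); the robot touches nothing.
It fails at once if the spray can is pushed more than 25 mm from its place or tipped over (distance of spray_can_mid from where it was at the start of the episode above 0.025 m or angle between spray_can_mid's own z axis and vertical above 0.4 rad).
It fails at once if the tape measure is pushed more than 25 mm from its place or tipped over (distance of tape_measure_mid from where it was at the start of the episode above 0.025 m or angle between tape_measure_mid's own z axis and vertical above 0.4 rad).
It also fails if it takes over 112 s, if anything falls off the work surface, if the arm or the gripper's body presses on something with over 40 N, if the wrist force passes 120 N, or if a joint passes its speed limit or range.

## Working session

There is one attempt and no reset: what is moved stays moved. The work goes in short steps, Python scripts to look and compute and a shell command to move; the robot and the scene stay as the last step left them, time stands still between calls to the robot, and variables do not carry over. Pictures are saved under pics/ and viewed, and the job is handed in when it is done.

```bash
ls; mkdir -p pics; python3 - <<'E'
from plant import r, viewer
import cv2, numpy as np
for n in ["scene","top"]:
    im=viewer.snapshot(n); cv2.imwrite(f"pics/{n}0.png",im[:,:,::-1])
    p=viewer.camera_params(n); print(n,np.round(p["intrinsics"],1).tolist(),np.round(p["world_to_cam"],3).tolist(), [k for k in p])
s=r.get_state(); print({k:np.round(v,3).tolist() for k,v in s.items()}, r.tcp_to_tips)
E
```

```text
pics
scene [[448.5, 0.0, 317.0], [0.0, 448.5, 202.6], [0.0, 0.0, 1.0]] [[0.693, 0.721, -0.005, -0.298], [-0.49, 0.476, 0.73, 0.184], [0.529, -0.503, 0.683, -1.742], [0.0, 0.0, 0.0, 1.0]] ['intrinsics', 'world_to_cam']
top [[386.4, 0.0, 325.4], [0.0, 386.4, 198.7], [0.0, 0.0, 1.0]] [[0.003, -1.0, 0.005, -0.058], [0.998, 0.003, 0.06, -0.474], [-0.06, 0.005, 0.998, -1.2], [0.0, 0.0, 0.0, 1.0]] ['intrinsics', 'world_to_cam']
{'clock': 0.1, 'q': [1.263, 0.69, -0.195, 1.566, 0.157, 0.903, -0.215], 'qd': [-0.0, -0.003, -0.001, -0.003, 0.0, -0.0, 0.001], 'joint_torque': [-0.003, -52.85, -1.272, -15.384, -0.053, 0.002, 0.0], 'tool_pos': [0.209, -0.588, 0.252], 'eef_rot': [0.985, 0.17, -0.0, -0.001], 'contact_force': [-0.483, -0.026, 0.125], 'moment': [0.046, -0.028, 0.016], 'opening': 1.001} 0.014
```

View pics/scene0.png

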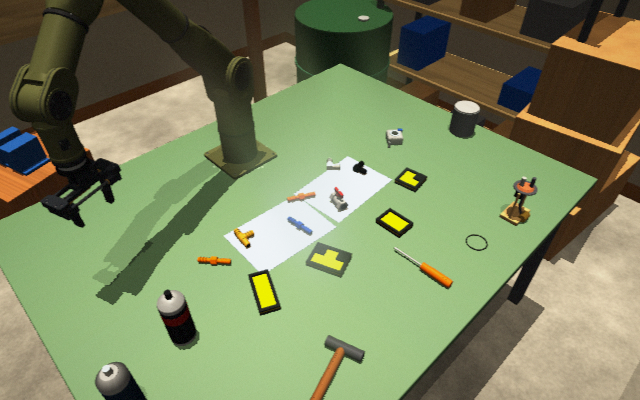

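View pics/top0.png

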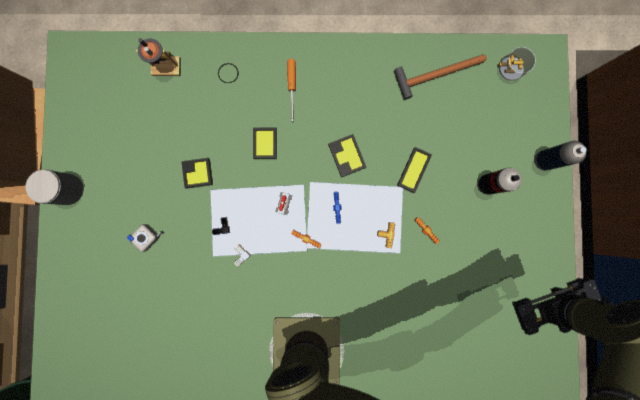

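```bash
python3 - <<'E'
from plant import r, viewer
import cv2, numpy as np, pickle
im=cv2.imread("pics/top0.png"); c=cv2.resize(im[115:275,170:450],None,fx=2.85,fy=2.85,interpolation=cv2.INTER_CUBIC); cv2.imwrite("pics/top0c.png",c)
im=cv2.imread("pics/scene0.png"); c=cv2.resize(im[110:320,190:440],None,fx=2.8,fy=2.8,interpolation=cv2.INTER_CUBIC); cv2.imwrite("pics/scene0c.png",c)
out={}
for cam in ["top","scene"]:
  for n in ["tee","elbow","joiner","valve"]:
    for k in [n+"_mid","nest_%s_floor"%n]:
      try: L=viewer.outline_of(cam,k)
      except Exception as e: print(cam,k,repr(e)); continue
      out[cam,k]=L
      print(cam,k,[(round(d["p"],2),list(map(int,d["bbox"])),int(d["pixels"].sum())) for d in L])
pickle.dump(out,open("out.pkl","wb"))
E
```

```text
top tee_mid [(0.71, [378, 226, 18, 18], 172)]
top nest_tee_floor [(0.6, [330, 133, 32, 42], 983)]
top elbow_mid [(0.68, [211, 221, 18, 10], 144), (0.66, [233, 240, 17, 25], 196)]
top nest_elbow_floor [(0.75, [179, 156, 32, 30], 845)]
top joiner_mid [(0.59, [333, 193, 7, 30], 127), (0.55, [292, 233, 30, 13], 170), (0.54, [418, 216, 19, 27], 144)]
top nest_joiner_floor [(0.62, [400, 148, 30, 43], 782), (0.38, [277, 190, 15, 23], 255)]
top valve_mid [(0.69, [274, 192, 13, 24], 219)]
top nest_valve_floor [(0.86, [254, 127, 20, 29], 713)]
scene tee_mid [(0.47, [236, 227, 17, 18], 200)]
scene nest_tee_floor [(0.89, [306, 242, 44, 36], 981)]
scene elbow_mid [(0.56, [157, 290, 39, 56], 1454), (0.43, [230, 226, 24, 18], 225)]
scene nest_elbow_floor [(0.86, [396, 165, 31, 27], 495)]
scene joiner_mid [(0.74, [198, 256, 33, 6], 150), (0.68, [288, 216, 22, 17], 127)]
scene nest_joiner_floor [(0.72, [245, 268, 36, 49], 875)]
scene valve_mid [(0.81, [330, 185, 18, 24], 243)]
scene nest_valve_floor [(0.72, [377, 207, 36, 27], 639)]
```

View pics/top0c.png

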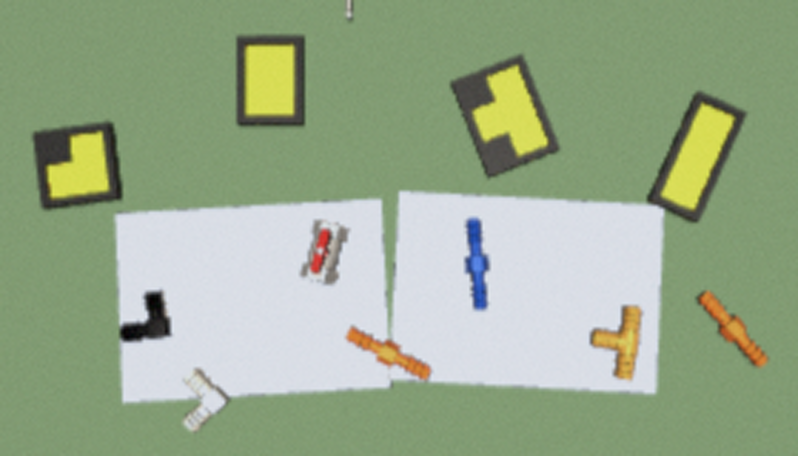

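View pics/scene0c.png

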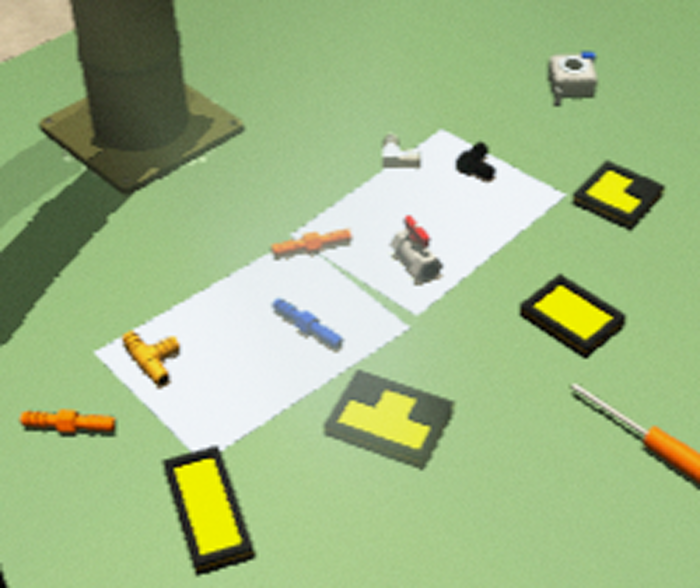

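The pictures settle the candidates. Elbows in the top view are black at (220,226) and white at (241,253), and the black one is meant. Joiners are blue at (337,208) and orange at (306,239) and (427,230), and the blue one is meant. The enlarged crop shows this clearly. The brass tee is at (388,235) and the valve with its red wing at (284,203). The nests are T (347,154), L (197,172), long slot (414,170) and short slot (265,143). Next I fit the poses with silhouette models.

```bash
cat > fit.py <<'E'
import numpy as np, cv2
from scipy.optimize import minimize
from plant import viewer
S=4
def proj(cam,P):
    p=viewer.camera_params(cam); W=np.array(p["world_to_cam"]);K=np.array(p["intrinsics"])
    c=P@W[:3,:3].T+W[:3,3]; c=c*[1,-1,-1]; u=c@K.T; return u[:,:2]/u[:,2:]
def box(x0,x1,y0,y1,z0,z1): return np.array([[x,y,z] for x in(x0,x1) for y in(y0,y1) for z in(z0,z1)])/1000
def cyl(axis,a,b,rad,zc,n=16):
    t=np.linspace(0,2*np.pi,n,endpoint=False); out=[]
    for e in(a,b):
        for s in t:
            out.append([e,rad*np.cos(s),zc+rad*np.sin(s)] if axis=='x' else [rad*np.cos(s),e,zc+rad*np.sin(s)])
    return np.array(out)/1000
hexy=np.array([[x,y,z] for x in(-9,9) for y,z in[(12.5,11),(-12.5,11),(6.3,0),(6.3,22),(-6.3,0),(-6.3,22)]])/1000
fl=lambda *a:box(*a,12,12)
MODEL={"tee":[cyl('x',-40,40,11,11),cyl('y',0,40,11,11)],
"elbow":[box(-11,11,-11,11,0,22),cyl('x',0,40,11,11),cyl('y',0,40,11,11)],
"joiner":[hexy,cyl('x',-50,50,9,11)],
"wing":[box(-24,24,-5,5,48,64)],
"nest_tee":[fl(-48,48,-19,19),fl(-19,19,-19,48)],
"nest_elbow":[fl(-19,48,-19,19),fl(-19,19,-19,48)],
"nest_joiner":[fl(-58,58,-20.5,20.5)],"nest_valve":[fl(-40,40,-27.5,27.5)]}
def mask(im,kind):
    h=cv2.cvtColor(im,cv2.COLOR_RGB2HSV); H,Sa,V=[h[...,i].astype(int) for i in range(3)]
    if kind.startswith("nest"): return (H>26)&(H<34)&(Sa>150)&(V>120)
    if kind=="tee": return (H>12)&(H<26)&(Sa>140)&(V>60)
    if kind=="elbow": return V<110
    if kind=="joiner": return (H>105)&(H<130)&(Sa>120)
    if kind=="wing": return ((H<8)|(H>172))&(Sa>130)&(V>50)
def render(kind,cam,x,y,th,z0,roi):
    l,t,w,h=roi; img=np.zeros((h*S,w*S),np.uint8); R=np.array([[np.cos(th),-np.sin(th),0],[np.sin(th),np.cos(th),0],[0,0,1]])
    for part in MODEL[kind]:
        u=proj(cam,part@R.T+[x,y,z0]); u=(u-[l,t]+0.5)*S-0.5
        cv2.fillConvexPoly(img,cv2.convexHull(np.round(u*16).astype(np.int32)),255,shift=4)
    return cv2.resize(img,(w,h),interpolation=cv2.INTER_AREA)/255.
def fit(kind,ims,rois,xy0,z0=0.,n=8,span=2*np.pi):
    cams=list(ims); M={}
    for c in cams:
        l,t,w,h=rois[c]; m=mask(ims[c],kind)[t:t+h,l:l+w].astype(np.uint8)
        nl,lab,st,ce=cv2.connectedComponentsWithStats(m,connectivity=8)
        k=1+np.argmax(st[1:,4]); M[c]=cv2.GaussianBlur((lab==k).astype(float),(0,0),.7)
    f=lambda v:sum(((cv2.GaussianBlur(render(kind,c,v[0],v[1],v[2],z0,rois[c]),(0,0),.7)-M[c])**2).sum() for c in cams)
    best=None
    for a in np.arange(n)*span/n:
        s=minimize(f,[xy0[0],xy0[1],a],method="Nelder-Mead",options=dict(initial_simplex=[[xy0[0],xy0[1],a],[xy0[0]+.01,xy0[1],a],[xy0[0],xy0[1]+.01,a],[xy0[0],xy0[1],a+.3]],xatol=1e-4,fatol=1e-3,maxiter=200))
        if best is None or s.fun<best.fun: best=s
    return best.x,best.fun,{c:float(M[c].sum()) for c in cams}
def unproj(cam,u,v,z):
    p=viewer.camera_params(cam); W=np.array(p["world_to_cam"]);K=np.array(p["intrinsics"])
    d=np.linalg.inv(K)@[u,v,1]; d=W[:3,:3].T@(d*[1,-1,-1]); o=-W[:3,:3].T@W[:3,3]; return (o+d*(z-o[2])/d[2])[:2]
E
cat > f0.py <<'E'
from fit import *
import json
ims={c:cv2.imread(f"pics/{c}0.png")[:,:,::-1].copy() for c in("top","scene")}
cen={"tee":(388,235,243,237),"elbow":(221,226,359,168),"joiner":(337,208,299,225),"wing":(284,203,338,193),"nest_tee":(347,154,329,259),"nest_elbow":(197,172,411,179),"nest_joiner":(414,170,264,292),"nest_valve":(265,143,394,221)}
vis={c:ims[c].copy() for c in ims}; res={}
for k,(a,b,c,d) in cen.items():
    hw=28 if "nest" in k else 20
    rois={"top":(a-hw,b-hw,2*hw,2*hw),"scene":(c-hw,d-hw,2*hw,2*hw)}
    z=.056 if k=="wing" else .011
    row=[]
    for cams in (("top",),("scene",),("top","scene")):
        x,f,m=fit(k,{q:ims[q] for q in cams},rois,unproj("top",a,b,z),n=8 if cams!=("scene",) else 8)
        row.append([round(x[0],4),round(x[1],4),round(np.degrees(x[2])%360,1),round(f,1)])
    print(k,row,{q:round(v) for q,v in m.items()})
    res[k]=[float(v) for v in x]
    for q in ims:
        l,t,w,h=rois[q]; e=(render(k,q,*x,0,rois[q])>.5).astype(np.uint8)
        cs,_=cv2.findContours(e,cv2.RETR_EXTERNAL,cv2.CHAIN_APPROX_NONE)
        cv2.drawContours(vis[q],cs,-1,(255,0,255),1,offset=(l,t))
json.dump(res,open("poses.json","w"))
cv2.imwrite("pics/fit_top.png",cv2.resize(vis["top"][115:275,170:450,::-1],None,fx=2.85,fy=2.85,interpolation=0))
cv2.imwrite("pics/fit_scene.png",cv2.resize(vis["scene"][110:320,190:440,::-1],None,fx=2.8,fy=2.8,interpolation=0))
E
time python3 f0.py
```

```text
Traceback (most recent call last):
  File "f0.py", line 12, in <module>
    x,f,m=fit(k,{q:ims[q] for q in cams},rois,unproj("top",a,b,z),n=8 if cams!=("scene",) else 8)
          ~~~^^^^^^^^^^^^^^^^^^^^^^^^^^^^^^^^^^^^^^^^^^^^^^^^^^^^^^^^^^^^^^^^^^^^^^^^^^^^^^^^^^^^
  File "fit.py", line 46, in fit
    s=minimize(f,[xy0[0],xy0[1],a],method="Nelder-Mead",options=dict(initial_simplex=[[xy0[0],xy0[1],a],[xy0[0]+.01,xy0[1],a],[xy0[0],xy0[1]+.01,a],[xy0[0],xy0[1],a+.3]],xatol=1e-4,fatol=1e-3,maxiter=200))
  File "fit.py", line 43, in <lambda>
    f=lambda v:sum(((cv2.GaussianBlur(render(kind,c,v[0],v[1],v[2],z0,rois[c]),(0,0),.7)-M[c])**2).sum() for c in cams)
               ~~~^^^^^^^^^^^^^^^^^^^^^^^^^^^^^^^^^^^^^^^^^^^^^^^^^^^^^^^^^^^^^^^^^^^^^^^^^^^^^^^^^^^^^^^^^^^^^^^^^^^^^
  File "fit.py", line 43, in <genexpr>
    f=lambda v:sum(((cv2.GaussianBlur(render(kind,c,v[0],v[1],v[2],z0,rois[c]),(0,0),.7)-M[c])**2).sum() for c in cams)
                                      ~~~~~~^^^^^^^^^^^^^^^^^^^^^^^^^^^^^^^^^^
  File "fit.py", line 34, in render
    u=proj(cam,part@R.T+[x,y,z0]); u=(u-[l,t]+0.5)*S-0.5
  File "fit.py", line 6, in proj
    p=viewer.camera_params(cam); W=np.array(p["world_to_cam"]);K=np.array(p["intrinsics"])
ValueError: time passes only in moves, steps and waits

real	0m8.562s
user	0m3.987s
sys	0m1.216s
```

```bash
python3 - <<'E'
s=open("fit.py").read()
s=s.replace('p=viewer.camera_params(cam); W','p=CP(cam); W').replace("S=4\n","S=4\nimport functools\nCP=functools.lru_cache(None)(lambda c:viewer.camera_params(c))\n")
open("fit.py","w").write(s)
E
time python3 f0.py; python3 -c "
from plant import r; print(r.get_state()['clock'])"
```

```text
tee [[np.float64(0.3619), np.float64(-0.2594), np.float64(352.4), np.float64(45.4)], [np.float64(0.3597), np.float64(-0.2631), np.float64(350.9), np.float64(28.7)], [np.float64(0.3611), np.float64(-0.2612), np.float64(352.3), np.float64(85.6)]] {'top': 155, 'scene': 161}
elbow [[np.float64(0.3751), np.float64(0.2578), np.float64(8.1), np.float64(13.3)], [np.float64(0.3774), np.float64(0.2528), np.float64(12.2), np.float64(4.9)], [np.float64(0.3751), np.float64(0.257), np.float64(8.3), np.float64(24.1)]] {'top': 158, 'scene': 116}
joiner [[np.float64(0.4481), np.float64(-0.092), np.float64(5.1), np.float64(32.3)], [np.float64(0.3009), np.float64(-0.007), np.float64(135.7), np.float64(6.4)], [np.float64(0.4487), np.float64(-0.0914), np.float64(2.7), np.float64(162.2)]] {'top': 126, 'scene': 12}
wing [[np.float64(0.469), np.float64(0.0741), np.float64(141.2), np.float64(28.8)], [np.float64(0.4539), np.float64(0.0862), np.float64(312.5), np.float64(20.2)], [np.float64(0.4632), np.float64(0.0783), np.float64(134.3), np.float64(52.7)]] {'top': 20, 'scene': 12}
nest_tee [[np.float64(0.6211)
[... 407 characters left out ...]
], [np.float64(0.5431), np.float64(0.3351), np.float64(8.4), np.float64(20.0)]] {'top': 334, 'scene': 165}
nest_joiner [[np.float64(0.5687), np.float64(-0.3387), np.float64(155.3), np.float64(8.2)], [np.float64(0.5656), np.float64(-0.3392), np.float64(155.6), np.float64(4.9)], [np.float64(0.567), np.float64(-0.3386), np.float64(335.3), np.float64(20.7)]] {'top': 438, 'scene': 493}
nest_valve [[np.float64(0.6523), np.float64(0.1394), np.float64(0.4), np.float64(5.6)], [np.float64(0.6496), np.float64(0.1378), np.float64(180.2), np.float64(5.3)], [np.float64(0.6516), np.float64(0.1385), np.float64(0.6), np.float64(16.2)]] {'top': 406, 'scene': 274}
0.9
real	0m10.712s
user	0m10.951s
sys	0m0.397s
```

View pics/fit_top.png

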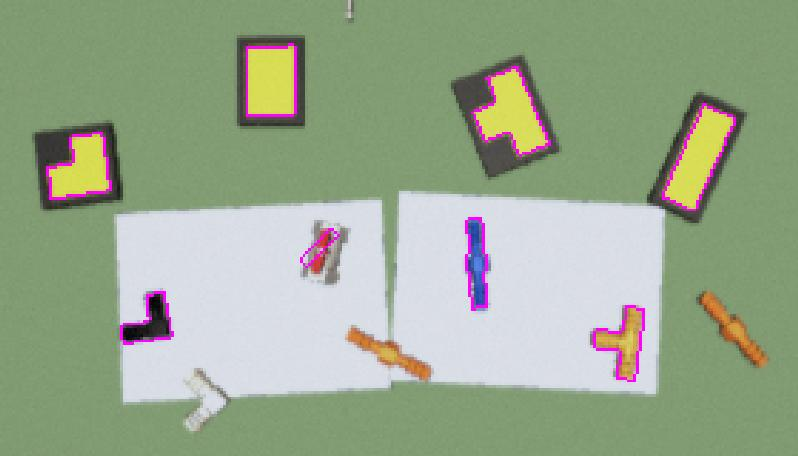

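View pics/fit_scene.png

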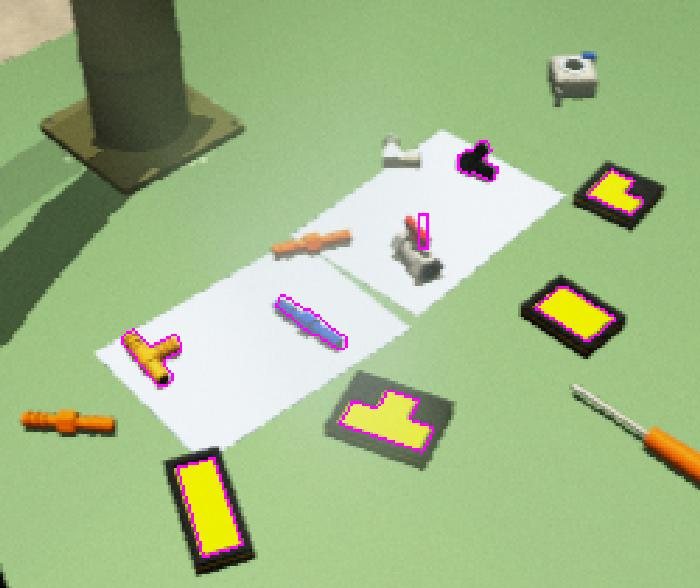

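```bash
python3 - <<'E'
import cv2
t=cv2.imread("pics/top0.png");s=cv2.imread("pics/scene0.png")
for im,pts in((t,[(337,208),(284,203),(281,207),(386,235),(344,158),(356,160)]),(s,[(299,225),(292,219),(338,190),(340,194),(336,188),(329,259),(243,237)])):
    h=cv2.cvtColor(im,cv2.COLOR_BGR2HSV)
    print([(p,h[p[1],p[0]].tolist()) for p in pts])
h=cv2.cvtColor(t,cv2.COLOR_BGR2HSV)
for y in range(194,214): print([tuple(h[y,x].tolist()) for x in range(278,292)][::1]) if y%4==0 else 0
E
```

```text
[((337, 208), [110, 155, 227]), ((284, 203), [1, 140, 149]), ((281, 207), [1, 179, 204]), ((386, 235), [23, 157, 193]), ((344, 158), [31, 152, 222]), ((356, 160), [31, 154, 222])]
[((299, 225), [109, 93, 170]), ((292, 219), [110, 107, 190]), ((338, 190), [12, 53, 207]), ((340, 194), [2, 162, 195]), ((336, 188), [2, 173, 236]), ((329, 259), [31, 165, 234]), ((243, 237), [25, 212, 239])]
[(106, 15, 224), (113, 11, 186), (20, 11, 136), (8, 27, 142), (1, 93, 156), (1, 177, 202), (0, 176, 194), (0, 115, 153), (15, 6, 166), (101, 10, 214), (0, 2, 165), (15, 19, 131), (16, 25, 131), (10, 11, 143)]
[(109, 16, 222), (120, 5, 162), (9, 38, 156), (2, 136, 175), (1, 187, 205), (1, 193, 201), (1, 179, 151), (8, 50, 122), (13, 22, 186), (19, 24, 172), (18, 27, 144), (30, 6, 125), (111, 16, 204), (109, 19, 218)]
[(0, 5, 153), (9, 40, 166), (2, 143, 177), (1, 145, 200), (0, 105, 200), (1, 123, 137), (3, 91, 184), (11, 27, 158), (18, 23, 168), (18, 22, 149), (20, 6, 135), (111, 19, 218), (111, 14, 230), (110, 13, 230)]
[(4, 35, 155), (1, 145, 190), (1, 186, 208), (2, 181, 197), (3, 118, 136), (12, 25, 172), (17, 23, 179), (17, 26, 158), (16, 25, 131), (0, 4, 121), (109, 17, 208), (108, 13, 228), (110, 13, 231), (110, 13, 231)]
[(102, 12, 216), (103, 10, 221), (103, 8, 220), (105, 2, 214), (100, 7, 216), (107, 11, 214), (24, 10, 130), (16, 26, 127), (18, 24, 125), (18, 20, 128), (0, 3, 154), (110, 14, 226), (110, 13, 229), (108, 13, 230)]
```

```bash
python3 - <<'E'
s=open("fit.py").read()
s=s.replace("(H>26)&(H<34)&(Sa>150)&(V>120)","(H>26)&(H<36)&(Sa>115)&(V>110)").replace("(H>12)&(H<26)&(Sa>140)&(V>60)","(H>8)&(H<28)&(Sa>90)&(V>40)").replace("(H>105)&(H<130)&(Sa>120)","(H>100)&(H<130)&(Sa>52)").replace("(Sa>130)&(V>50)","(Sa>85)&(V>50)")
s=s.replace("V<110","V<125")
s=s.replace("(lab==k)","(np.isin(lab,1+np.flatnonzero(st[1:,4]>=4)) if kind=='wing' else lab==k)")
open("fit.py","w").write(s)
s=open("f0.py").read()
s=s.replace("row.append([round(x[0],4),round(x[1],4),round(np.degrees(x[2])%360,1),round(f,1)])","row.append([float(v) for v in (round(x[0],4),round(x[1],4),round(np.degrees(x[2])%360,1),round(f,1))])")
open("f0.py","w").write(s)
E
python3 f0.py
```

```text
tee [[0.3611, -0.2595, 352.2, 18.4], [0.3598, -0.263, 350.9, 9.6], [0.36, -0.2613, 351.0, 36.6]] {'top': 197, 'scene': 198}
elbow [[0.3759, 0.2574, 10.4, 7.2], [0.3768, 0.2521, 10.3, 4.7], [0.376, 0.2562, 10.4, 17.7]] {'top': 171, 'scene': 119}
joiner [[0.4476, -0.0923, 4.9, 10.4], [0.4433, -0.0943, 184.7, 20.4], [0.4471, -0.0931, 4.8, 34.1]] {'top': 173, 'scene': 120}
wing [[0.4587, 0.0756, 345.4, 3.8], [0.4552, 0.075, 334.9, 13.8], [0.4582, 0.0752, 342.3, 21.0]] {'top': 54, 'scene': 31}
nest_tee [[0.6189, -0.1372, 21.6, 1.0], [0.6161, -0.138, 22.1, 11.8], [0.6176, -0.1374, 21.3, 18.2]] {'top': 477, 'scene': 373}
nest_elbow [[0.5429, 0.3351, 7.9, 3.8], [0.5405, 0.3354, 9.0, 4.6], [0.5424, 0.3349, 7.7, 11.0]] {'top': 366, 'scene': 166}
nest_joiner [[0.5678, -0.3376, 155.9, 1.6], [0.5657, -0.3395, 335.7, 5.2], [0.5668, -0.3386, 335.6, 16.3]] {'top': 487, 'scene': 497}
nest_valve [[0.6508, 0.1393, 0.6, 1.5], [0.6496, 0.1378, 180.2, 5.3], [0.6506, 0.1386, 180.8, 9.0]] {'top': 426, 'scene': 274}
```

View pics/fit_top.png

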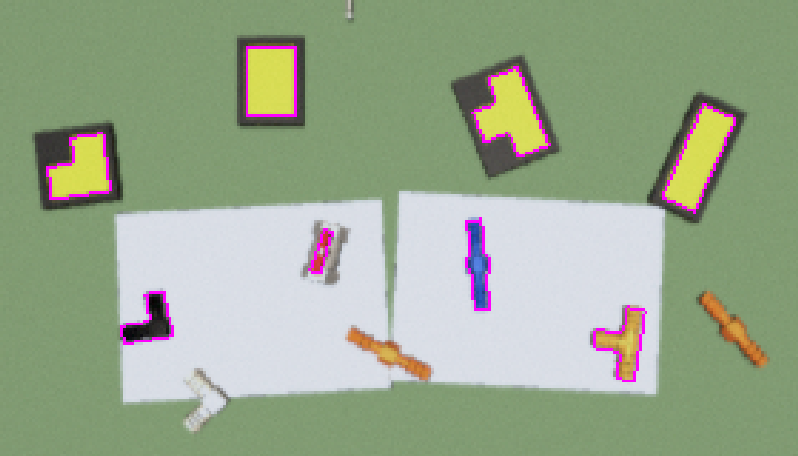

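View pics/fit_scene.png

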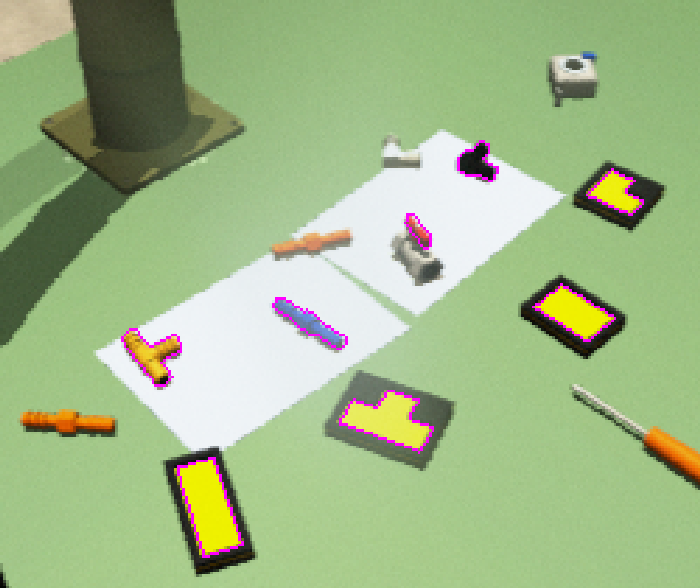

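```bash
cat > go.py <<'E'
import sys,json,numpy as np
from scipy.spatial.transform import Rotation as R
from plant import r
# usage: go.py x y z thetadeg [offx]: target point (offset offx mm along theta)
def go(x,y,z,th,off=0.):
    s=r.get_state(); p=np.array(s["tool_pos"]); Rm=R.from_quat(s["eef_rot"]); M=Rm.as_matrix()
    t=np.radians(th); tgt=np.array([x+off/1000*np.cos(t),y+off/1000*np.sin(t),z])
    now=np.degrees(np.arctan2(M[1,0],M[0,0])); d=(now-th+90)%180-90
    print("t%.2f"%s["clock"],"pos",p.round(4),"th%.1f"%now,"open%.3f"%s["opening"],"F",np.round(s["contact_force"],1),"q",np.round(s["q"],2))
    print("tgt",tgt.round(4),"shift_cm",(M.T@(tgt-p)*100).round(2),"yaw",round(d,1),"tilt",round(np.degrees(np.arccos(-M[2,2])),2))
go(*map(float,sys.argv[1:]))
E
python3 go.py .3605 -.261 .10 -8.3 28
```

```text
t0.90 pos [ 0.2095 -0.5889  0.2528] th19.6 open0.994 F [-0.  -0.3 -0.1] q [ 1.26  0.69 -0.19  1.57  0.16  0.9  -0.22]
tgt [ 0.3882 -0.265   0.1   ] shift_cm [ 27.69 -24.52  15.27] yaw 27.9 tilt 0.01
```

```bash
python3 -m inch '[[0.4,[27.7,-24.5,10],27.9],[0.4,[27.7,-24.5,10],27.9],[0.4,[27.7,-24.5,10],27.9],[0.4,[27.7,-24.5,10],27.9],[0.4,[27.7,-24.5,10],27.9],[0.4,[27.7,-24.5,10],27.9],[0.4,[27.7,-24.5,10],27.9],[0.4,[27.7,-24.5,10],27.9],[0.4,[27.7,-24.5,10],27.9],[0.4,[27.7,-24.5,15.3],27.9],[0.4,[27.7,-24.5,15.3],27.9],[0.4,[27.7,-24.5,15.3],27.9],[0.4,[27.7,-24.5,15.3],27.9]]' 40; python3 go.py .3605 -.261 .02 -8.3 28
```

```text
clock: 2.2
tool_pos: [0.3886, -0.2664, 0.1014]
eef_rot: [0.997, -0.073, 0.001, 0.001]
contact_force: [-0.7, 0.5, 0.0]
opening: 0.6
t2.20 pos [ 0.3886 -0.2664  0.1014] th-8.4 open0.600 F [-0.7  0.5  0. ] q [ 0.5   0.77  0.01  2.15 -0.03  0.22 -1.18]
tgt [ 0.3882 -0.265   0.02  ] shift_cm [-0.08 -0.14  8.14] yaw -0.1 tilt 0.15
```

```bash
python3 -m inch '[[0.4,[0,0,3],0],[0.4,[0,0,6],0],[0.4,[0,0,7.5],0],[0.4,[0,0,8],0],[0.4,[0,0,8],0],[0.4,[0,0,8],0],[1,[0,0,8],0],[1,[0,0,8],0],[1,[0,0,8],0],[1,[0,0,8],0],[1,[0,0,8],0],[1,[0,0,8],0]]' 40; python3 go.py .3605 -.261 .02 -8.3 28
```

```text
clock: 3.4
tool_pos: [0.3897, -0.2669, 0.0221]
eef_rot: [0.997, -0.073, 0.002, 0.002]
contact_force: [0.7, -0.7, 9.7]
opening: 0.239
t3.40 pos [ 0.3897 -0.2669  0.0221] th-8.4 open0.239 F [ 0.7 -0.7  9.7] q [ 0.52  0.94 -0.03  2.16  0.67  0.04 -1.88]
tgt [ 0.3882 -0.265   0.02  ] shift_cm [-0.18 -0.17  0.21] yaw -0.1 tilt 0.31
```

```bash
python3 -m inch '[[1,[0,0,-2],0],[1,[0,0,-6],0],[1,[0,0,-10],0],[1,[0,0,-10],0],[1,[0,0,-10],0],[1,[0,0,-10],0],[1,[0,0,-10],0]]'; python3 go.py .618 -.1375 .12 21.6 28
python3 - <<'E'
from plant import viewer
import cv2
for n in("scene","top"):
    im=viewer.snapshot(n)[:,:,::-1]; cv2.imwrite(f"pics/{n}1.png",im)
    a=im[110:310,190:440] if n=="scene" else im[115:275,170:450]
    cv2.imwrite(f"pics/{n}1c.png",cv2.resize(a,None,fx=2.8,fy=2.8,interpolation=2))
E
```

```text
clock: 4.1
tool_pos: [0.3877, -0.265, 0.1189]
eef_rot: [0.997, -0.072, -0.001, -0.0]
contact_force: [-0.3, 0.8, -0.7]
opening: 0.238
t4.10 pos [ 0.3877 -0.265   0.1189] th-8.3 open0.238 F [-0.3  0.8 -0.7] q [ 0.68  0.74 -0.28  2.13  0.6   0.34 -1.82]
tgt [ 0.644  -0.1272  0.12  ] shift_cm [ 23.37 -17.34  -0.16] yaw -29.9 tilt 0.12
```

View pics/scene1c.png

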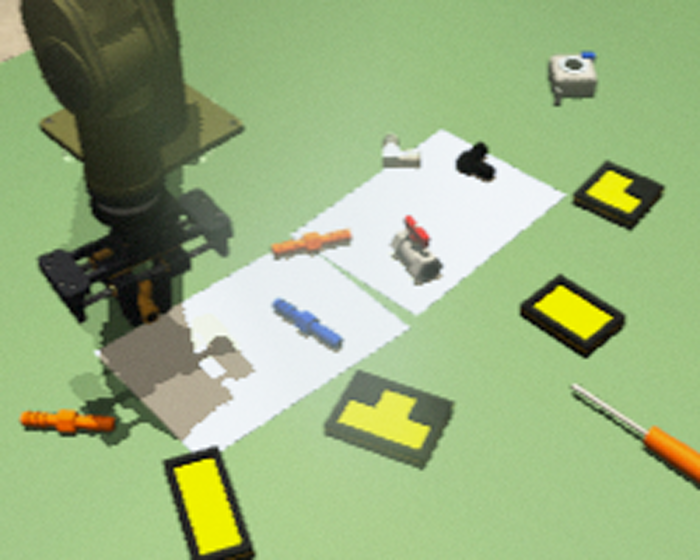

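The brass tee is in the jaws, around (148,300) in the crop. I'll carry it to the T nest.

```bash
python3 -m inch '[[1,[23.4,-17.3,0],-29.9],[1,[23.4,-17.3,0],-29.9],[1,[23.4,-17.3,0],-29.9],[1,[23.4,-17.3,0],-29.9],[1,[23.4,-17.3,0],-29.9],[1,[23.4,-17.3,0],-29.9],[1,[23.4,-17.3,0],-29.9],[1,[23.4,-17.3,4],-29.9],[1,[23.4,-17.3,6],-29.9],[1,[23.4,-17.3,6],-29.9],[1,[23.4,-17.3,6],-29.9]]'; python3 go.py .618 -.1375 .034 21.6 28
python3 - <<'E'
from plant import viewer
import cv2
for n in("scene","top"):
    im=viewer.snapshot(n)[:,:,::-1]; cv2.imwrite(f"pics/{n}2.png",im)
    a=im[150:300,260:440] if n=="scene" else im[100:220,270:430]
    cv2.imwrite(f"pics/{n}2c.png",cv2.resize(a,None,fx=3.5,fy=3.5,interpolation=2))
E
```

```text
clock: 5.3
tool_pos: [0.6443, -0.128, 0.0592]
eef_rot: [0.982, 0.187, -0.001, -0.0]
contact_force: [-0.5, -0.4, -0.7]
opening: 0.24
t5.30 pos [ 0.6443 -0.128   0.0592] th21.6 open0.240 F [-0.5 -0.4 -0.7] q [ 0.37  1.02 -0.47  1.57  0.64  0.71 -1.6 ]
tgt [ 0.644  -0.1272  0.034 ] shift_cm [ 0.01 -0.08  2.52] yaw -0.0 tilt 0.09
```

View pics/scene2c.png

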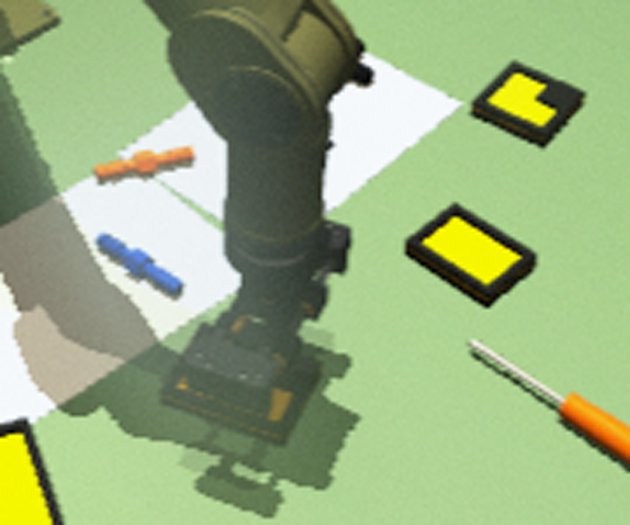

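View pics/top2c.png

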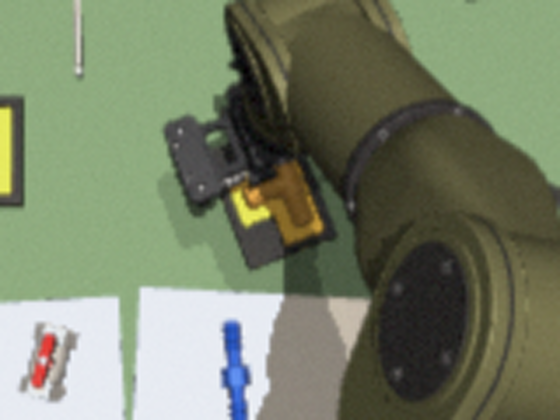

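```bash
python3 -m inch '[[1,[0,0,1],0],[1,[0,0,2],0],[1,[0,0,2.3],0],[1,[0,0,2.3],0],[1,[0,0,2.3],0],[0.6,[0,0,2.3],0],[0.5,[0,0,2.3],0],[0.4,[0,0,2.3],0],[0.4,[0,0,2.3],0]]'; python3 go.py .618 -.1375 .034 21.6 28
```

```text
clock: 6.3
tool_pos: [0.6451, -0.1279, 0.037]
eef_rot: [0.982, 0.187, 0.0, 0.0]
contact_force: [-0.1, -0.1, -0.0]
opening: 0.576
t6.30 pos [ 0.6451 -0.1279  0.037 ] th21.6 open0.576 F [-0.1 -0.1 -0. ] q [ 0.36  1.05 -0.46  1.57  0.66  0.68 -1.61]
tgt [ 0.644  -0.1272  0.034 ] shift_cm [-0.08 -0.11  0.3 ] yaw -0.0 tilt 0.03
```

Lift, then go above the joiner (grip at its centre, θ 4.9°).

```bash
python3 -m inch '[[0.4,[0,0,-4],0],[0.4,[0,0,-8],0],[0.4,[0,0,-8],0],[0.4,[0,0,-8],0]]'; python3 go.py .447 -.093 .1 4.9
```

```text
clock: 6.7
tool_pos: [0.6454, -0.128, 0.1177]
eef_rot: [0.982, 0.187, 0.001, 0.0]
contact_force: [-0.2, 0.6, -0.2]
opening: 0.602
t6.70 pos [ 0.6454 -0.128   0.1177] th21.6 open0.602 F [-0.2  0.6 -0.2] q [ 0.39  0.94 -0.52  1.55  0.59  0.81 -1.56]
tgt [ 0.447 -0.093  0.1  ] shift_cm [-17.17 -10.56   1.73] yaw 16.7 tilt 0.12
```

```bash
python3 -m inch '[[0.4,[-17.2,-10.6,1.7],16.7],[0.4,[-17.2,-10.6,1.7],16.7],[0.4,[-17.2,-10.6,1.7],16.7],[0.4,[-17.2,-10.6,1.7],16.7],[0.4,[-17.2,-10.6,1.7],16.7],[0.4,[-17.2,-10.6,1.7],16.7],[0.4,[-17.2,-10.6,1.7],16.7],[0.4,[-17.2,-10.6,1.7],16.7]]'; python3 go.py .447 -.093 .02 4.9
python3 - <<'E'
from plant import viewer
import cv2
for n in("scene","top"):
    im=viewer.snapshot(n)[:,:,::-1]; cv2.imwrite(f"pics/{n}3.png",im)
    a=im[150:300,260:440] if n=="scene" else im[100:220,270:430]
    cv2.imwrite(f"pics/{n}3c.png",cv2.resize(a,None,fx=3.5,fy=3.5,interpolation=2))
E
```

```text
clock: 7.5
tool_pos: [0.4482, -0.0927, 0.0994]
eef_rot: [0.999, 0.042, 0.001, -0.0]
contact_force: [0.1, -1.0, -0.3]
opening: 0.599
t7.50 pos [ 0.4482 -0.0927  0.0994] th4.8 open0.599 F [ 0.1 -1.  -0.3] q [ 0.25  0.77 -0.23  2.18  0.7   0.25 -2.09]
tgt [ 0.447 -0.093  0.02 ] shift_cm [-0.15  0.02  7.94] yaw -0.1 tilt 0.15
```

View pics/scene3c.png

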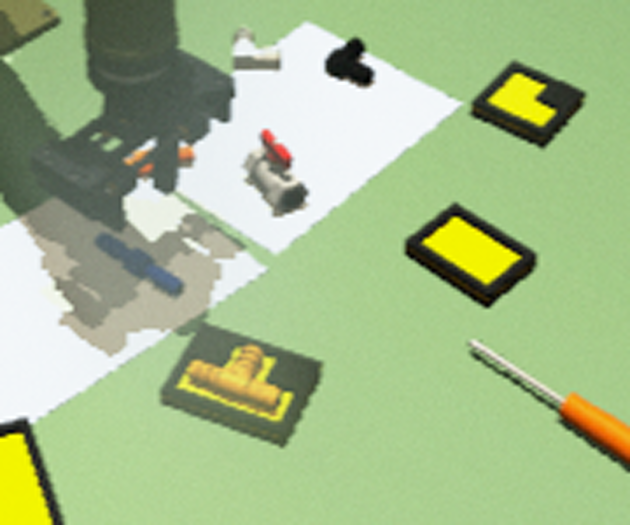

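View pics/top3c.png

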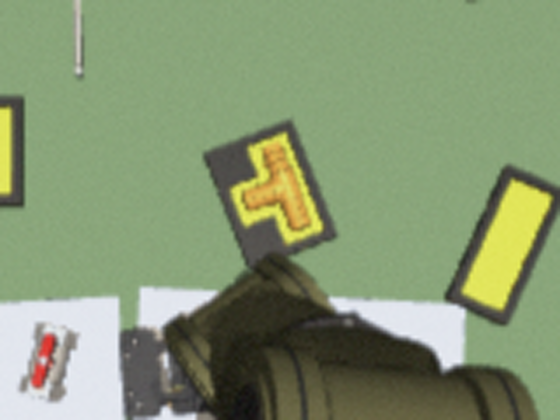

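```bash
python3 -m inch '[[0.4,[-0.1,0,3],0],[0.4,[-0.1,0,6],0],[0.4,[-0.1,0,7.5],0],[0.4,[-0.1,0,7.9],0],[0.4,[-0.1,0,7.9],0],[0.4,[-0.1,0,7.9],0],[1,[-0.1,0,7.9],0],[1,[-0.1,0,7.9],0],[1,[-0.1,0,7.9],0],[1,[-0.1,0,7.9],0],[1,[-0.1,0,7.9],0],[1,[-0.1,0,7.9],0]]' 30; python3 go.py .447 -.093 .02 4.9
python3 -m inch '[[1,[0,0,-2],0],[1,[0,0,-6],0],[1,[0,0,-10],0],[1,[0,0,-10],0],[1,[0,0,-10],0],[1,[0,0,-10],0]]'; python3 go.py .567 -.3385 .12 -24.2
python3 - <<'E'
from plant import viewer
import cv2
for n in("scene","top"):
    im=viewer.snapshot(n)[:,:,::-1]; cv2.imwrite(f"pics/{n}4.png",im)
    a=im[110:310,190:440] if n=="scene" else im[115:275,170:450]
    cv2.imwrite(f"pics/{n}4c.png",cv2.resize(a,None,fx=2.8,fy=2.8,interpolation=2))
E
```

```text
clock: 8.8
tool_pos: [0.4477, -0.0934, 0.0228]
eef_rot: [0.999, 0.043, -0.002, -0.0]
contact_force: [0.3, 0.0, 3.0]
opening: 0.271
t8.80 pos [ 0.4477 -0.0934  0.0228] th4.9 open0.271 F [0.3 0.  3. ] q [ 0.14  0.94 -0.05  2.2   1.28  0.04 -2.65]
tgt [ 0.447 -0.093  0.02 ] shift_cm [-0.07 -0.04  0.28] yaw -0.0 tilt 0.25
clock: 9.4
tool_pos: [0.4472, -0.0937, 0.1217]
eef_rot: [0.999, 0.043, -0.003, -0.0]
contact_force: [-0.1, 0.4, -1.5]
opening: 0.264
t9.40 pos [ 0.4472 -0.0937  0.1217] th4.9 open0.264 F [-0.1  0.4 -1.5] q [ 0.43  0.77 -0.53  2.16  0.91  0.46 -2.31]
tgt [ 0.567  -0.3385  0.12  ] shift_cm [ 9.85 25.41  0.08] yaw 29.1 tilt 0.38
```

View pics/scene4c.png

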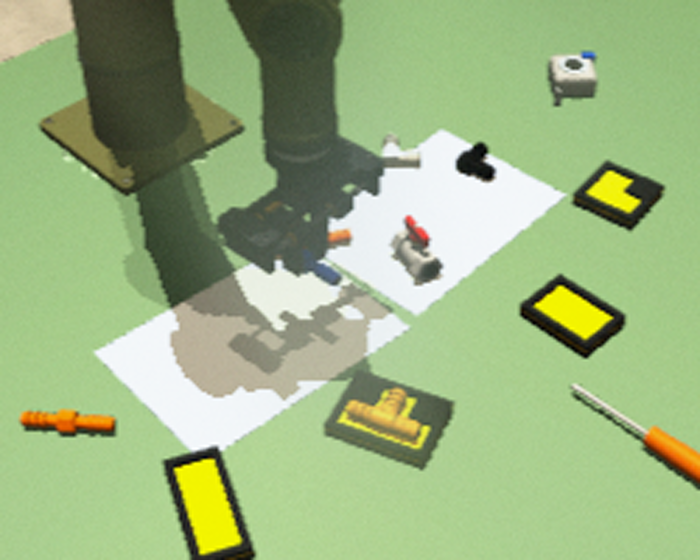

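```bash
python3 -m inch '[[1,[0,0,0],-150.9],[1,[0,0,0],-150.9],[1,[0,0,0],-150.9],[1,[0,0,0],-150.9],[1,[0,0,0],-150.9],[1,[0,0,0],-150.9],[1,[0,0,0],-150.9],[1,[0,0,0],-150.9],[1,[0,0,0],-150.9],[1,[0,0,0],-150.9],[1,[0,0,0],-150.9],[1,[0,0,0],-150.9],[1,[0,0,0],-150.9],[1,[0,0,0],-150.9],[1,[0,0,0],-150.9],[1,[0,0,0],-150.9],[1,[0,0,0],-150.9],[1,[0,0,0],-150.9],[1,[0,0,0],-150.9]]'; python3 go.py .567 -.3385 .12 155.8; python3 - <<'E'
from fit import *
print("can", unproj("top",484,183,0), unproj("top",508,180,.188), unproj("scene",182,342,0))
E
```

```text
clock: 11.4
tool_pos: [0.4474, -0.0931, 0.1214]
eef_rot: [0.209, 0.978, 0.0, -0.004]
contact_force: [0.4, 0.2, -1.7]
opening: 0.266
t11.40 pos [ 0.4474 -0.0931  0.1214] th155.8 open0.266 F [ 0.4  0.2 -1.7] q [ 0.72  0.96 -1.08  2.14  1.19  0.88  0.02]
tgt [ 0.567  -0.3385  0.12  ] shift_cm [-2.096e+01 -1.749e+01  2.000e-02] yaw 0.0 tilt 0.41
can [ 0.5268367  -0.56290278] [ 0.51589437 -0.54968442] [ 0.53931938 -0.58927629]
```

```bash
python3 -m inch '[[1,[-21,-17.5,0],0],[1,[-21,-17.5,0],0],[1,[-21,-17.5,0],0],[1,[-21,-17.5,0],0],[1,[-21,-17.5,0],0],[1,[-21,-17.5,0],0],[1,[-21,-17.5,0],0],[1,[-21,-17.5,3],0],[1,[-21,-17.5,6],0],[1,[-21,-17.5,6],0],[1,[-21,-17.5,6],0]]'; python3 go.py .567 -.3385 .036 155.8
python3 - <<'E'
from plant import viewer
import cv2
for n in("scene","top"):
    im=viewer.snapshot(n)[:,:,::-1]; cv2.imwrite(f"pics/{n}5.png",im)
    a=im[150:350,130:380] if n=="scene" else im[100:260,270:550]
    cv2.imwrite(f"pics/{n}5c.png",cv2.resize(a,None,fx=2.8,fy=2.8,interpolation=2))
E
```

```text
clock: 12.5
tool_pos: [0.5673, -0.3376, 0.0616]
eef_rot: [0.209, 0.978, 0.0, -0.003]
contact_force: [0.2, -0.5, -0.2]
opening: 0.267
t12.50 pos [ 0.5673 -0.3376  0.0616] th155.8 open0.267 F [ 0.2 -0.5 -0.2] q [ 0.94  1.19 -1.03  1.54  1.11  1.09  0.78]
tgt [ 0.567  -0.3385  0.036 ] shift_cm [-0.03 -0.09  2.56] yaw 0.0 tilt 0.36
```

View pics/scene5c.png

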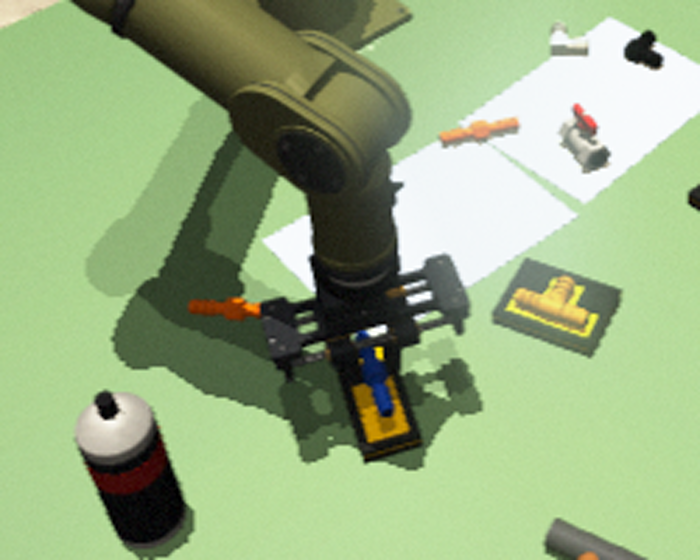

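View pics/top5c.png

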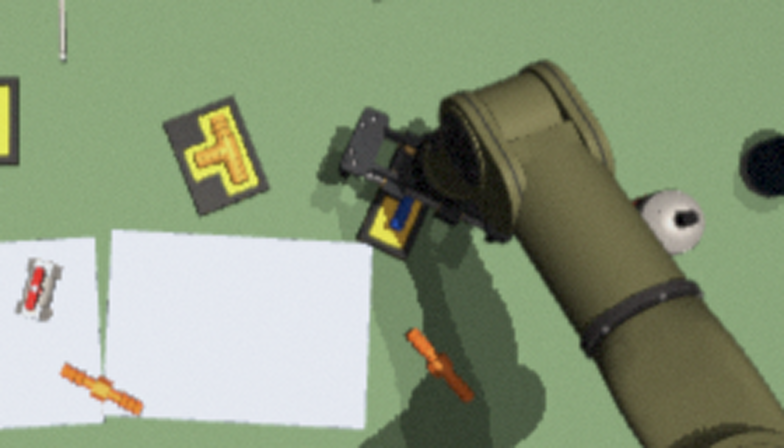

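```bash
python3 - <<'E'
from fit import *
for z in (.19,.25,.3,.35,.4,.5): print(z, proj("scene",np.array([[.52,-.52,z]])).round(), proj("top",np.array([[.52,-.52,z]])).round())
for z in (.2,.3,.35,.4,.5,.6): # forearm point top px (530,200): and scene
    p=unproj("top",520,195,z); print(z,p.round(3),proj("scene",np.array([[*p,z]])).round())
E
```

```text
0.19 [[186. 277.]] [[497. 178.]]
0.25 [[181. 261.]] [[508. 176.]]
0.3 [[176. 247.]] [[518. 173.]]
0.35 [[171. 232.]] [[529. 170.]]
0.4 [[166. 215.]] [[541. 167.]]
0.5 [[153. 178.]] [[571. 160.]]
0.2 [ 0.474 -0.575] [[155. 277.]]
0.3 [ 0.467 -0.524] [[162. 235.]]
0.35 [ 0.464 -0.498] [[166. 214.]]
0.4 [ 0.46  -0.473] [[171. 191.]]
0.5 [ 0.453 -0.422] [[179. 143.]]
0.6 [ 0.446 -0.371] [[189.  91.]]
```

The blue joiner is lined up in the slot at scene crop (378,375). The forearm is about 0.5 m up, well above the can. I'll lower it and release.

```bash
python3 -m inch '[[1,[0,-0.1,1],0],[1,[0,-0.1,2],0],[1,[0,-0.1,2.4],0],[1,[0,-0.1,2.4],0],[1,[0,-0.1,2.4],0],[0.65,[0,-0.1,2.4],0],[0.5,[0,-0.1,2.4],0],[0.4,[0,-0.1,2.4],0],[0.4,[0,-0.1,2.4],0],[0.4,[0,-0.1,-2],0],[0.4,[0,-0.1,-6],0],[0.4,[0,-0.1,-10],0],[0.4,[0,-0.1,-10],0],[0.4,[0,-0.1,-10],0]]'; python3 go.py .458 .0754 .16 164.5
```

```text
clock: 14.0
tool_pos: [0.5679, -0.3403, 0.1629]
eef_rot: [0.21, 0.978, -0.0, -0.002]
contact_force: [0.1, -0.9, -1.2]
opening: 0.599
t14.00 pos [ 0.5679 -0.3403  0.1629] th155.8 open0.599 F [ 0.1 -0.9 -1.2] q [ 0.97  1.06 -1.1   1.5   0.99  1.21  0.86]
tgt [0.458  0.0754 0.16  ] shift_cm [27.07 33.4   0.31] yaw -8.7 tilt 0.18
```

```bash
python3 -m inch '[[0.4,[27.1,33.4,0],-8.7],[0.4,[27.1,33.4,0],-8.7],[0.4,[27.1,33.4,0],-8.7],[0.4,[27.1,33.4,0],-8.7],[0.4,[27.1,33.4,0],-8.7],[0.4,[27.1,33.4,0],-8.7],[0.4,[27.1,33.4,0],-8.7],[0.4,[27.1,33.4,0],-8.7],[0.4,[27.1,33.4,0],-8.7],[0.4,[27.1,33.4,0],-8.7],[0.4,[27.1,33.4,0],-8.7],[0.4,[27.1,33.4,0],-8.7]]'; python3 go.py .458 .0754 .056 164.5
python3 - <<'E'
from plant import viewer
import cv2
for n in("scene","top"):
    im=viewer.snapshot(n)[:,:,::-1]; cv2.imwrite(f"pics/{n}6.png",im)
    a=im[120:320,210:460] if n=="scene" else im[100:260,170:450]
    cv2.imwrite(f"pics/{n}6c.png",cv2.resize(a,None,fx=2.8,fy=2.8,interpolation=2))
E
```

```text
clock: 15.2
tool_pos: [0.4572, 0.074, 0.1618]
eef_rot: [0.136, 0.991, -0.001, -0.003]
contact_force: [-0.4, 0.5, -0.9]
opening: 0.598
t15.20 pos [0.4572 0.074  0.1618] th164.4 open0.598 F [-0.4  0.5 -0.9] q [ 0.38  0.89 -1.13  2.1   1.07  0.92 -0.09]
tgt [0.458  0.0754 0.056 ] shift_cm [-0.1   0.18 10.58] yaw -0.1 tilt 0.37
```

View pics/scene6c.png

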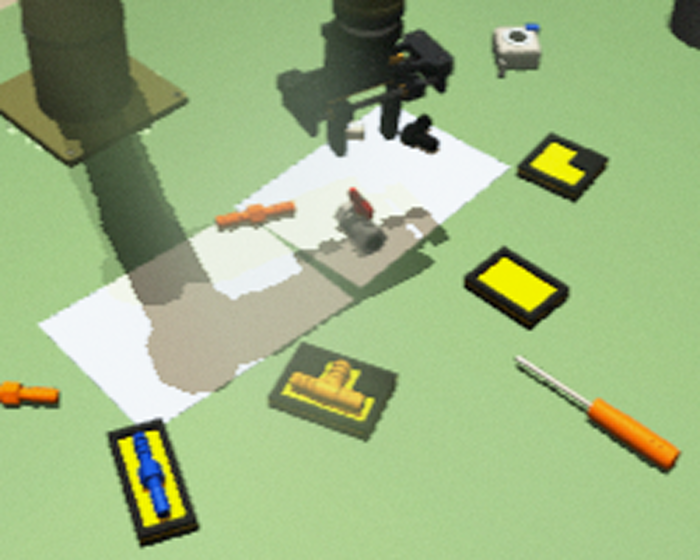

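View pics/top6c.png

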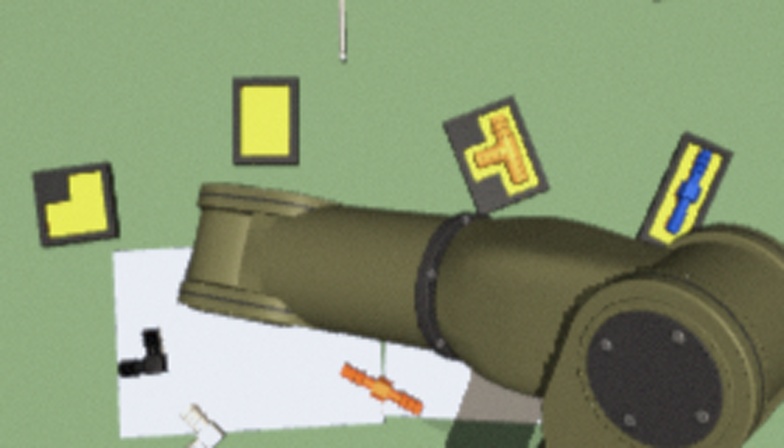

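```bash
python3 -m inch '[[0.6,[-0.1,0.1,4],0],[0.6,[-0.1,0.1,7.5],0],[0.6,[-0.1,0.1,9.5],0],[0.6,[-0.1,0.1,10.5],0],[0.6,[-0.1,0.1,10.5],0],[0.6,[-0.1,0.1,10.5],0],[0.9,[-0.1,0.1,10.5],0],[1,[-0.1,0.1,10.5],0],[1,[-0.1,0.1,10.5],0],[1,[-0.1,0.1,10.5],0],[1,[-0.1,0.1,10.5],0],[1,[-0.1,0.1,10.5],0]]' 45; python3 go.py .458 .0754 .056 164.5
```

```text
clock: 16.5
tool_pos: [0.4584, 0.0764, 0.0581]
eef_rot: [0.135, 0.991, 0.0, -0.002]
contact_force: [-0.1, -0.8, 5.9]
opening: 0.11
t16.50 pos [0.4584 0.0764 0.0581] th164.5 open0.110 F [-0.1 -0.8  5.9] q [ 0.29  1.06 -0.98  2.15  1.37  0.83 -0.31]
tgt [0.458  0.0754 0.056 ] shift_cm [ 0.01 -0.11  0.21] yaw -0.0 tilt 0.23
```

```bash
python3 -m inch '[[1,[0,0,-2],0],[1,[0,0,-5],0],[1,[0,0,-8],0],[1,[0,0,-8],0],[1,[0,0,-8],0],[1,[0,0,-8],0]]'; python3 go.py .6505 .1388 .13 180.5
```

```text
clock: 17.1
tool_pos: [0.4577, 0.0756, 0.1364]
eef_rot: [0.135, 0.991, -0.001, -0.003]
contact_force: [-0.3, -0.1, -4.3]
opening: 0.114
t17.10 pos [0.4577 0.0756 0.1364] th164.5 open0.114 F [-0.3 -0.1 -4.3] q [ 0.35  0.92 -1.07  2.11  1.13  0.88 -0.13]
tgt [0.6505 0.1388 0.13  ] shift_cm [-16.89  11.25   0.5 ] yaw -16.0 tilt 0.41
```

```bash
python3 -m inch '[[1,[-16.9,11.2,0],-16],[1,[-16.9,11.2,0],-16],[1,[-16.9,11.2,0],-16],[1,[-16.9,11.2,0],-16],[1,[-16.9,11.2,0],-16],[1,[-16.9,11.2,0],-16],[1,[-16.9,11.2,0],-16],[1,[-16.9,11.2,2],-16],[1,[-16.9,11.2,4],-16],[1,[-16.9,11.2,4],-16],[1,[-16.9,11.2,4],-16]]'; python3 go.py .6505 .1388 .071 180.5
python3 - <<'E'
from plant import viewer
import cv2
for n in("scene","top"):
    im=viewer.snapshot(n)[:,:,::-1]; cv2.imwrite(f"pics/{n}7.png",im)
    a=im[120:320,210:460] if n=="scene" else im[100:260,170:450]
    cv2.imwrite(f"pics/{n}7c.png",cv2.resize(a,None,fx=2.8,fy=2.8,interpolation=2))
E
```

```text
clock: 18.2
tool_pos: [0.6502, 0.1386, 0.0955]
eef_rot: [-0.004, 1.0, 0.0, -0.003]
contact_force: [-0.4, 1.0, -4.0]
opening: 0.106
t18.20 pos [0.6502 0.1386 0.0955] th-179.5 open0.106 F [-0.4  1.  -4. ] q [ 0.21  1.16 -1.07  1.52  1.08  1.14  0.49]
tgt [0.6505 0.1388 0.071 ] shift_cm [-0.05  0.02  2.45] yaw 0.0 tilt 0.4
```

View pics/scene7c.png

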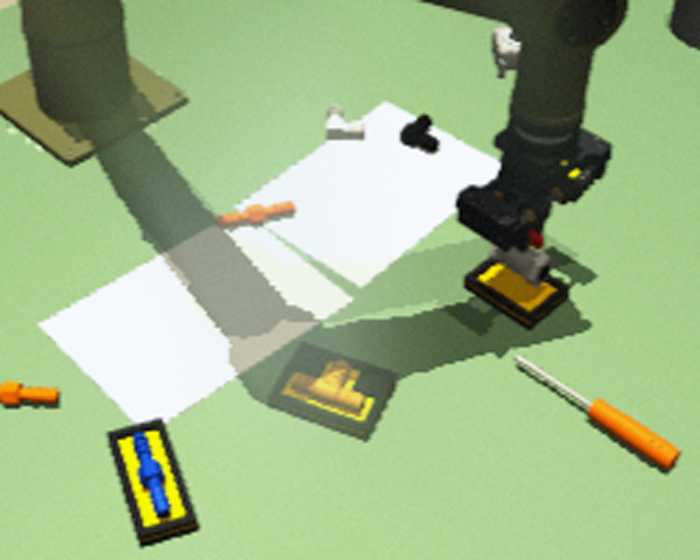

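View pics/top7c.png

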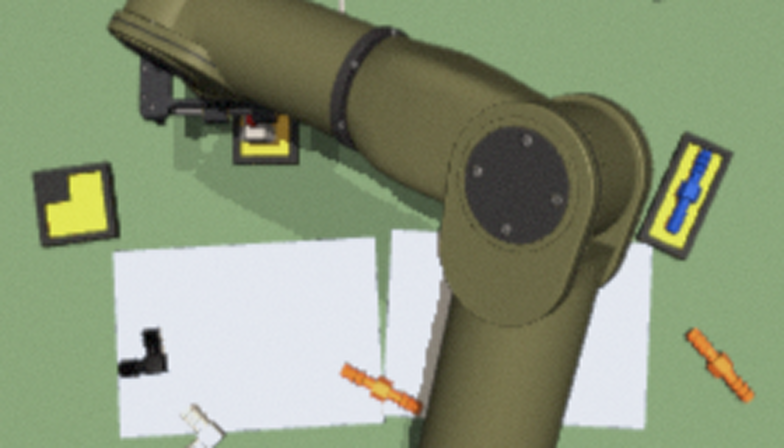

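```bash
python3 -m inch '[[1,[0,0,1],0],[1,[0,0,2],0],[1,[0,0,2.4],0],[1,[0,0,2.4],0],[1,[0,0,2.4],0],[0.85,[0,0,2.4],0],[0.7,[0,0,2.4],0],[0.6,[0,0,2.4],0],[0.6,[0,0,2.4],0],[0.5,[0,0,-2],0],[0.4,[0,0,-6],0],[0.4,[0,0,-10],0],[0.4,[0,0,-10],0],[0.4,[0,0,-10],0]]'; python3 go.py .376 .256 .14 10.4 28;  python3 go.py .376 .256 .14 190.4 -28
```

```text
clock: 19.7
tool_pos: [0.652, 0.1393, 0.1981]
eef_rot: [-0.004, 1.0, 0.001, -0.001]
contact_force: [0.2, -0.2, -0.7]
opening: 0.599
t19.70 pos [0.652  0.1393 0.1981] th-179.5 open0.599 F [ 0.2 -0.2 -0.7] q [ 0.22  1.04 -1.14  1.45  0.96  1.27  0.57]
tgt [0.4035 0.2611 0.14  ] shift_cm [24.72 12.38  5.89] yaw -9.9 tilt 0.16
t19.70 pos [0.652  0.1393 0.1981] th-179.5 open0.599 F [ 0.2 -0.2 -0.7] q [ 0.22  1.04 -1.14  1.45  0.96  1.27  0.57]
tgt [0.4035 0.2611 0.14  ] shift_cm [24.72 12.38  5.89] yaw -9.9 tilt 0.16
```

```bash
python3 -m inch '[[0.4,[24.7,12.4,3],-9.9],[0.4,[24.7,12.4,3],-9.9],[0.4,[24.7,12.4,3],-9.9],[0.4,[24.7,12.4,3],-9.9],[0.4,[24.7,12.4,3],-9.9],[0.4,[24.7,12.4,3],-9.9],[0.4,[24.7,12.4,3],-9.9],[0.4,[24.7,12.4,5.9],-9.9],[0.4,[24.7,12.4,5.9],-9.9],[0.4,[24.7,12.4,5.9],-9.9],[0.4,[24.7,12.4,5.9],-9.9]]'; python3 go.py .376 .256 .02 190.4 -28
python3 - <<'E'
from plant import viewer
import cv2
for n in("scene","top"):
    im=viewer.snapshot(n)[:,:,::-1]; cv2.imwrite(f"pics/{n}8.png",im)
    a=im[100:300,250:500] if n=="scene" else im[100:260,170:450]
    cv2.imwrite(f"pics/{n}8c.png",cv2.resize(a,None,fx=2.8,fy=2.8,interpolation=2))
E
```

```text
clock: 20.8
tool_pos: [0.4038, 0.261, 0.1396]
eef_rot: [-0.09, 0.996, 0.001, -0.002]
contact_force: [-0.1, 0.0, 0.4]
opening: 0.6
t20.80 pos [0.4038 0.261  0.1396] th-169.7 open0.600 F [-0.1  0.   0.4] q [-0.04  0.95 -1.12  2.07  1.13  0.94 -0.07]
tgt [0.4035 0.2611 0.02  ] shift_cm [-0.03 -0.02 11.96] yaw -0.1 tilt 0.28
```

View pics/scene8c.png

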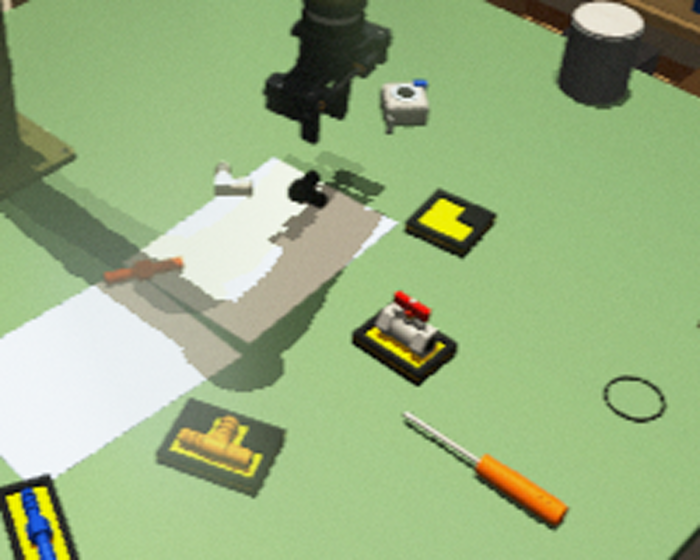

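View pics/top8c.png

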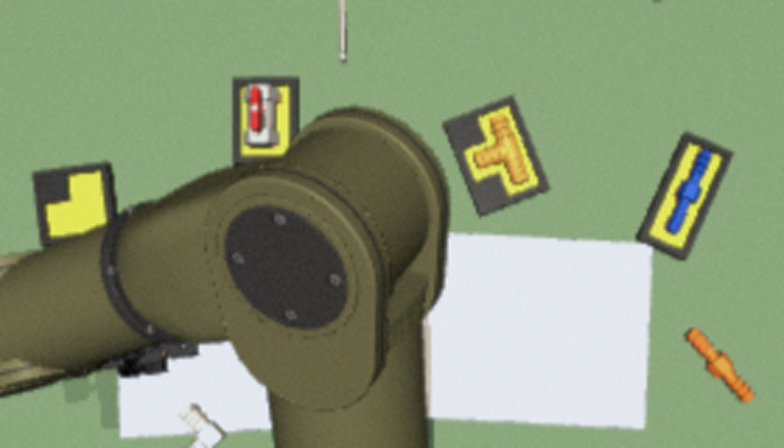

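```bash
python3 -m inch '[[0.4,[0,0,4],0],[0.4,[0,0,8],0],[0.4,[0,0,10.5],0],[0.4,[0,0,11.8],0],[0.4,[0,0,12],0],[0.4,[0,0,12],0],[0.4,[0,0,12],0],[1,[0,0,12],0],[1,[0,0,12],0],[1,[0,0,12],0],[1,[0,0,12],0],[1,[0,0,12],0],[1,[0,0,12],0]]' 30; python3 go.py .376 .256 .02 190.4 -28
python3 -m inch '[[1,[0,0,-2],0],[1,[0,0,-6],0],[1,[0,0,-10],0],[1,[0,0,-10],0],[1,[0,0,-10],0],[1,[0,0,-10],0]]'; python3 go.py .5425 .335 .12 188 -28
python3 - <<'E'
from plant import viewer
import cv2
for n in("scene","top"):
    im=viewer.snapshot(n)[:,:,::-1]; cv2.imwrite(f"pics/{n}9.png",im)
    a=im[100:300,250:500] if n=="scene" else im[100:260,170:450]
    cv2.imwrite(f"pics/{n}9c.png",cv2.resize(a,None,fx=2.8,fy=2.8,interpolation=2))
E
```

```text
clock: 22.2
tool_pos: [0.4028, 0.2612, 0.0193]
eef_rot: [-0.091, 0.996, 0.001, -0.002]
contact_force: [-0.3, 1.1, 2.2]
opening: 0.241
t22.20 pos [0.4028 0.2612 0.0193] th-169.6 open0.241 F [-0.3  1.1  2.2] q [-0.12  1.15 -0.97  2.1   1.45  0.85 -0.29]
tgt [0.4035 0.2611 0.02  ] shift_cm [-0.07 -0.03 -0.07] yaw -0.0 tilt 0.25
clock: 22.8
tool_pos: [0.4029, 0.2601, 0.1181]
eef_rot: [-0.09, 0.996, -0.0, -0.003]
contact_force: [-0.2, -0.2, -0.7]
opening: 0.241
t22.80 pos [0.4029 0.2601 0.1181] th-169.6 open0.241 F [-0.2 -0.2 -0.7] q [-0.07  0.98 -1.08  2.08  1.18  0.9  -0.1 ]
tgt [0.5702 0.3389 0.12  ] shift_cm [-17.88   4.73  -0.3 ] yaw 2.4 tilt 0.34
```

View pics/scene9c.png

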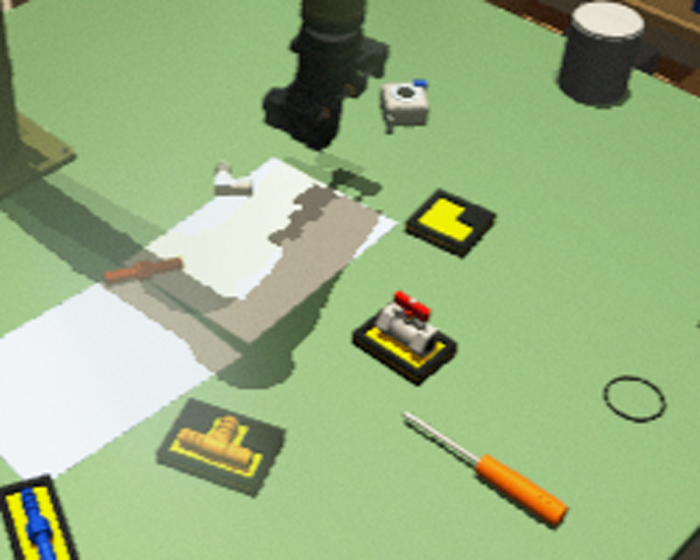

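```bash
python3 -m inch '[[1,[-17.9,4.7,0],2.4],[1,[-17.9,4.7,0],2.4],[1,[-17.9,4.7,0],2.4],[1,[-17.9,4.7,0],2.4],[1,[-17.9,4.7,0],2.4],[1,[-17.9,4.7,0],2.4],[1,[-17.9,4.7,3],2.4],[1,[-17.9,4.7,6],2.4],[1,[-17.9,4.7,6],2.4],[1,[-17.9,4.7,6],2.4]]'; python3 go.py .5425 .335 .0345 188 -28
python3 - <<'E'
from plant import viewer
import cv2
for n in("scene","top"):
    im=viewer.snapshot(n)[:,:,::-1]; cv2.imwrite(f"pics/{n}10.png",im)
    a=im[100:300,250:500] if n=="scene" else im[100:260,120:400]
    cv2.imwrite(f"pics/{n}10c.png",cv2.resize(a,None,fx=2.8,fy=2.8,interpolation=2))
E
```

```text
clock: 23.9
tool_pos: [0.5691, 0.3394, 0.0584]
eef_rot: [-0.07, 0.998, 0.0, -0.003]
contact_force: [-0.5, 0.7, -0.3]
opening: 0.246
t23.90 pos [0.5691 0.3394 0.0584] th-171.9 open0.246 F [-0.5  0.7 -0.3] q [-0.13  1.19 -1.01  1.53  1.1   1.07  0.28]
tgt [0.5702 0.3389 0.0345] shift_cm [-0.12 -0.07  2.39] yaw 0.1 tilt 0.37
```

View pics/scene10c.png

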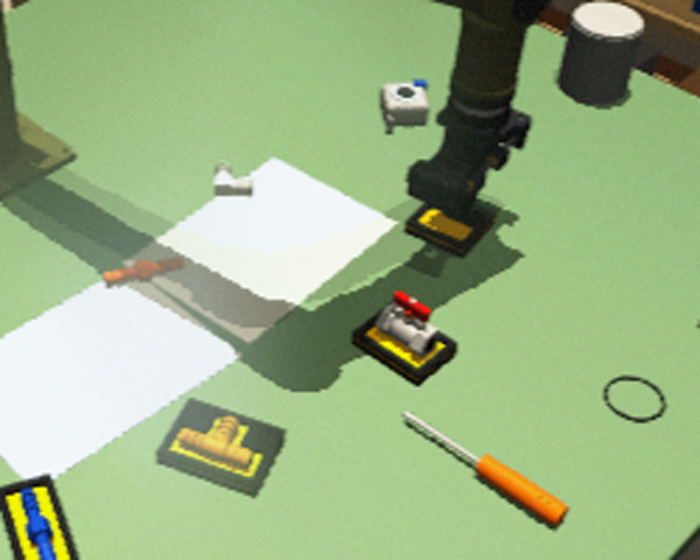

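View pics/top10c.png

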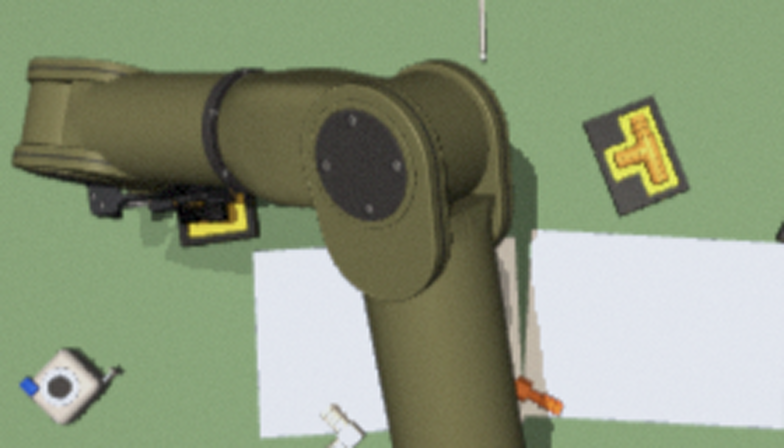

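Lower, release and back off upward.

```bash
python3 -m inch '[[1,[-0.1,0,1],0],[1,[-0.1,0,2],0],[1,[-0.1,0,2.4],0],[1,[-0.1,0,2.4],0],[1,[-0.1,0,2.4],0],[0.65,[-0.1,0,2.4],0],[0.5,[-0.1,0,2.4],0],[0.4,[-0.1,0,2.4],0],[0.4,[-0.1,0,2.4],0],[0.4,[-0.1,0,-2],0],[0.4,[-0.1,0,-6],0],[0.4,[-0.1,0,-10],0],[0.4,[-0.1,0,-14],0],[0.4,[-0.1,0,-14],0]]'; python3 go.py .38 .1 .25 190
```

```text
clock: 25.4
tool_pos: [0.5734, 0.3427, 0.2051]
eef_rot: [-0.07, 0.998, 0.004, 0.001]
contact_force: [0.3, 0.8, -0.2]
opening: 0.601
t25.40 pos [0.5734 0.3427 0.2051] th-172.0 open0.601 F [ 0.3  0.8 -0.2] q [-0.11  1.02 -1.12  1.45  0.93  1.25  0.39]
tgt [0.38 0.1  0.25] shift_cm [ 22.5  -21.32  -4.75] yaw -2.0 tilt 0.52
```

```bash
python3 -m inch '[[0.4,[18,-34,-6],0],[0.4,[18,-34,-6],0],[0.4,[18,-34,-6],0],[0.4,[18,-34,-6],0],[0.4,[18,-34,-6],0],[0.4,[18,-34,-6],0],[0.4,[18,-34,-6],0],[0.4,[18,-34,-6],0],[0.4,[18,-34,-6],0],[0.4,[18,-34,-6],0]]'
cat > look.py <<'E'
import sys,json
from fit import *
n=sys.argv[1]
ims={}
for c in("scene","top"):
    im=viewer.snapshot(c); ims[c]=im.copy(); cv2.imwrite(f"pics/{c}{n}.png",im[:,:,::-1])
a=ims["scene"][130:330,220:470,::-1]; cv2.imwrite(f"pics/scene{n}c.png",cv2.resize(a,None,fx=3,fy=3,interpolation=2))
a=ims["top"][110:210,170:450,::-1]; cv2.imwrite(f"pics/top{n}c.png",cv2.resize(a,None,fx=2.85,fy=2.85,interpolation=2))
P=json.load(open("poses.json"))
for k in("tee","elbow","joiner","wing"):
    nest=P["nest_"+("valve" if k=="wing" else k)]
    hw=16
    for cams in(("top",),("scene",),("top","scene")):
        rois={}
        for c in cams:
            u=proj(c,np.array([[nest[0],nest[1],.068 if k=="wing" else .023]]))[0].astype(int); rois[c]=(u[0]-hw,u[1]-hw,2*hw,2*hw)
        try: x,f,m=fit(k,{c:ims[c] for c in cams},rois,nest[:2],z0=.012)
        except Exception as e: print(k,cams,repr(e)); continue
        print(k,cams,"d_mm",((x[0]-nest[0])*1000).round(1),((x[1]-nest[1])*1000).round(1),"dth",np.degrees(x[2]-nest[2]).round(1)%180,"f",round(f,1),{q:round(v) for q,v in m.items()})
E
python3 look.py 11
```

```text
clock: 26.4
tool_pos: [0.4413, -0.0229, 0.2586]
eef_rot: [-0.069, 0.998, 0.001, -0.002]
contact_force: [0.9, 0.9, 0.3]
opening: 0.597
tee ('top',) d_mm 0.1 0.4 dth 179.2 f 5.5 {'top': 233}
tee ('scene',) d_mm 0.0 -4.7 dth 178.1 f 14.0 {'scene': 255}
tee ('top', 'scene') d_mm -0.2 -1.3 dth 178.9 f 33.1 {'top': 233, 'scene': 255}
elbow ('top',) d_mm 4.9 36.1 dth 83.60000000000002 f 284.1 {'top': 559}
elbow ('scene',) d_mm 13.6 -4.7 dth 43.8 f 191.0 {'scene': 379}
elbow ('top', 'scene') d_mm 35.7 10.0 dth 89.7 f 503.7 {'top': 559, 'scene': 379}
joiner ('top',) d_mm 6.1 -1.2 dth 179.9 f 17.8 {'top': 152}
joiner ('scene',) d_mm 4.0 -3.9 dth 179.7 f 16.4 {'scene': 167}
joiner ('top', 'scene') d_mm 5.4 -2.6 dth 179.9 f 43.8 {'top': 152, 'scene': 167}
wing ('top',) d_mm 2.0 2.5 dth 0.2 f 4.5 {'top': 58}
wing ('scene',) d_mm 0.8 -2.4 dth 174.0 f 7.1 {'scene': 67}
wing ('top', 'scene') d_mm 1.4 1.0 dth 179.5 f 20.0 {'top': 58, 'scene': 67}
```

View pics/scene11c.png

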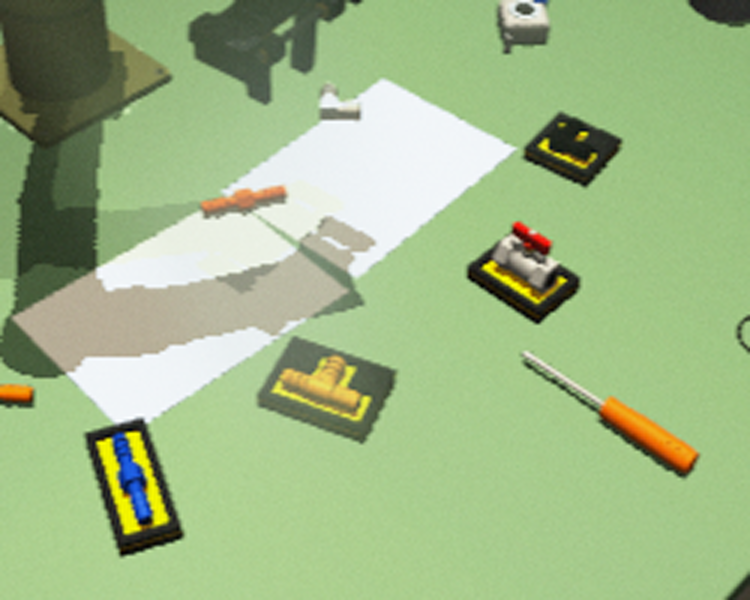

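View pics/top11c.png

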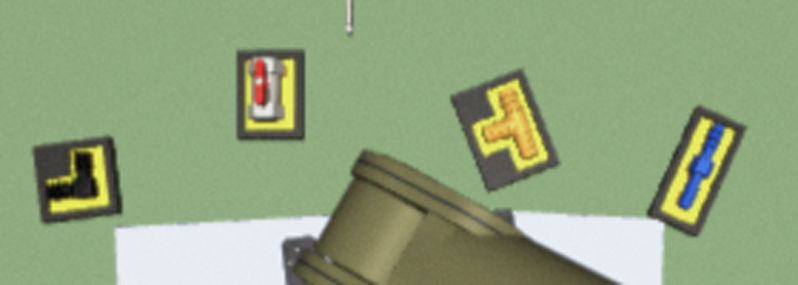

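```bash
python3 - <<'E'
import json
from fit import *
P=json.load(open("poses.json"))
ims={c:cv2.imread(f"pics/{c}11.png")[:,:,::-1].copy() for c in("top","scene")}
n=P["nest_elbow"]
for c,(l,t,w,h) in {"top":(177,152,38,38),"scene":(391,162,40,34)}.items():
    cv2.imwrite(f"pics/elb_{c}.png",cv2.resize(cv2.convertScaleAbs(ims[c][t:t+h,l:l+w,::-1],alpha=1.5,beta=10),None,fx=14,fy=14,interpolation=0))
rois={"top":(177,152,38,38),"scene":(391,162,40,34)}
Y={c:cv2.GaussianBlur(mask(ims[c],"nest")[t:t+h,l:l+w].astype(float),(0,0),.7) for c,(l,t,w,h) in rois.items()}
F={c:render("nest_elbow",c,*n,0,rois[c]) for c in rois}
def f(v,cams): return sum(((cv2.GaussianBlur(F[c]*(1-render("elbow",c,*v,.012,rois[c])),(0,0),.7)-Y[c])**2).sum() for c in cams)
for cams in(("top",),("scene",),("top","scene")):
    for dz in [0]:
        s=minimize(f,n,args=(cams,),method="Nelder-Mead",options=dict(initial_simplex=np.array(n)+np.array([[0,0,0],[.008,0,0],[0,.008,0],[0,0,.2]]),xatol=1e-4))
        print(cams,((s.x[:2]-n[:2])*1000).round(1),np.degrees(s.x[2]-n[2]).round(1),round(s.fun,1),{c:round(Y[c].sum()) for c in cams})
E
```

```text
('top',) [1.4 4.4] -3.0 14.4 {'top': 198}
('scene',) [ 3.4 -2. ] -4.8 6.4 {'scene': 42}
('top', 'scene') [1.5 3.3] -2.6 26.8 {'top': 198, 'scene': 42}
```

View pics/elb_top.png

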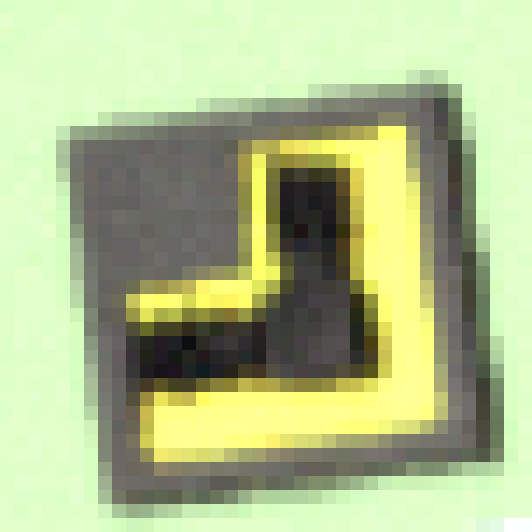

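View pics/elb_scene.png

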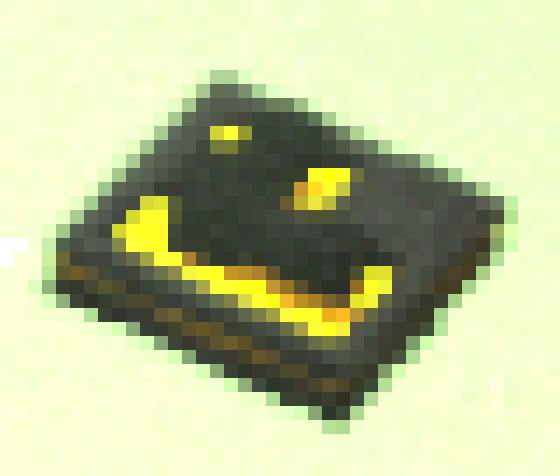

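```bash
cat > tilt.py <<'E'
from fit import *
from scipy.spatial.transform import Rotation as R
ims={c:cv2.imread(f"pics/{c}11.png")[:,:,::-1].copy() for c in("top","scene")}
rois={"top":(177,152,38,38),"scene":(391,162,40,34)}
N={"top":(.5429,.3351,np.radians(7.9)),"scene":(.5405,.3354,np.radians(9.0))}
Y={c:cv2.GaussianBlur(mask(ims[c],"nest")[t:t+h,l:l+w].astype(float),(0,0),.7) for c,(l,t,w,h) in rois.items()}
def rend(c,dx,dy,dth,rx,ry):
    l,t,w,h=rois[c]; img=np.zeros((h*S,w*S),np.uint8); x,y,th=N[c]
    M=R.from_euler("z",dth)*R.from_euler("xy",[rx,ry]); Z=R.from_euler("z",th)
    parts=[M.apply(p) for p in MODEL["elbow"]]; zm=min(p[:,2].min() for p in parts)
    for p in parts:
        q=Z.apply(p-[0,0,zm]+[dx,dy,0])+[x,y,.012]
        u=(proj(c,q)-[l,t]+.5)*S-.5
        cv2.fillConvexPoly(img,cv2.convexHull(np.round(u*16).astype(np.int32)),255,shift=4)
    return cv2.resize(img,(w,h),interpolation=cv2.INTER_AREA)/255.
F={c:render("nest_elbow",c,*N[c],0,rois[c]) for c in rois}
def f(v,rx,ry,cams=("top","scene")): return sum(((cv2.GaussianBlur(F[c]*(1-rend(c,*v,rx,ry)),(0,0),.7)-Y[c])**2).sum() for c in cams)
for rx,ry in((0,0),(.15,0),(-.15,0),(0,.15),(0,-.15),(.08,0),(0,-.08)):
    s=minimize(f,[0,0,0],args=(rx,ry),method="Nelder-Mead",options=dict(initial_simplex=[[0,0,0],[.008,0,0],[0,.008,0],[0,0,.2]],xatol=1e-4))
    print(rx,ry,(s.x[:2]*1000).round(1),np.degrees(s.x[2]).round(1),round(s.fun,1),[round(f(s.x,rx,ry,(c,)),1) for c in rois])
E
python3 tilt.py
```

```text
0 0 [1.7 2.7] -3.2 24.3 [np.float64(14.2), np.float64(10.1)]
0.15 0 [2.4 3.1] -1.6 27.3 [np.float64(14.6), np.float64(12.7)]
-0.15 0 [ 1.5 -1.3] -2.3 39.3 [np.float64(16.9), np.float64(22.4)]
0 0.15 [0. 1.] -1.6 33.3 [np.float64(16.4), np.float64(16.8)]
0 -0.15 [3.5 1.2] -3.0 32.7 [np.float64(14.5), np.float64(18.2)]
0.08 0 [2.3 2.8] -1.6 25.8 [np.float64(13.8), np.float64(11.9)]
0 -0.08 [2.6 1.2] -3.0 29.2 [np.float64(15.6), np.float64(13.5)]
```

```bash
python3 - <<'E'
import cv2,numpy as np
t=cv2.imread("pics/top11.png");s=cv2.imread("pics/scene11.png")
a=cv2.resize(t[143:197,394:436],None,fx=9,fy=9,interpolation=0); b=cv2.resize(s[262:322,242:288],None,fx=8,fy=8,interpolation=0)
H=max(a.shape[0],b.shape[0]); c=np.zeros((H,a.shape[1]+b.shape[1],3),np.uint8); c[:a.shape[0],:a.shape[1]]=a; c[:b.shape[0],a.shape[1]:]=b
cv2.imwrite("pics/join11.png",c)
for cam,(x,y,w,h) in {"top":(470,160,60,40),"top2":(120,220,50,35),"scene":(150,285,50,65)}.items():
    A=cv2.imread(f"pics/{cam.rstrip('2')}0.png");B=cv2.imread(f"pics/{cam.rstrip('2')}11.png")
    g=lambda i:cv2.cvtColor(i[y:y+h,x:x+w],cv2.COLOR_BGR2GRAY).astype(np.float32)
    print(cam,cv2.phaseCorrelate(g(A),g(B)),abs(g(A)-g(B)).mean())
E
```

```text
top ((0.10149348793749624, 0.07246478517549448), 1.0081623415152232) 13.086667
top2 ((0.0640722746392477, 0.0828107224534449), 1.0099676868650649) 15.037714
scene ((0.02558236134914793, -0.05017776662511153), 0.9396230549282498) 4.039077
```

View pics/join11.png

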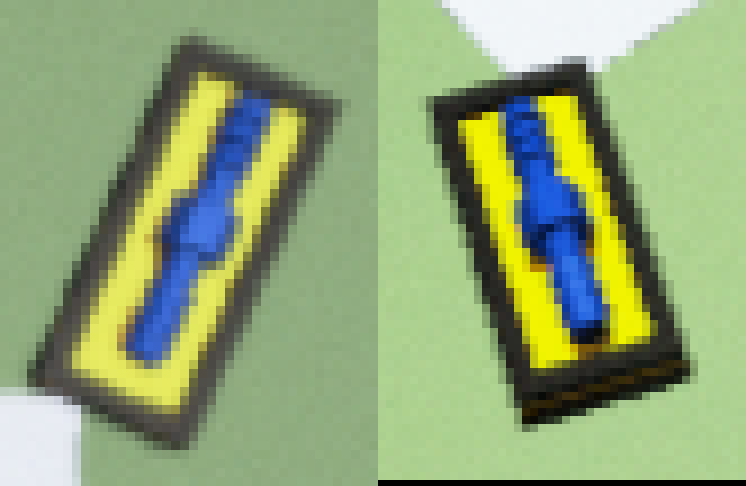

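```bash
python3 - <<'E'
from fit import *
from scipy.spatial.transform import Rotation as R
ims={c:cv2.imread(f"pics/{c}11.png")[:,:,::-1].copy() for c in("top","scene")}
N={"top":(.5678,-.3376,np.radians(-24.1)),"scene":(.5657,-.3395,np.radians(-24.3))}
rois={"top":(394,143,42,54),"scene":(242,262,46,60)}
Y={}
for c,(l,t,w,h) in rois.items():
    Y[c]=cv2.GaussianBlur(mask(ims[c],"joiner")[t:t+h,l:l+w].astype(float),(0,0),.7)
def rend(c,dx,dy,dth,ry):
    l,t,w,h=rois[c]; img=np.zeros((h*S,w*S),np.uint8); x,y,th=N[c]
    M=R.from_euler("z",dth)*R.from_euler("y",ry); Z=R.from_euler("z",th)
    parts=[M.apply(p) for p in MODEL["joiner"]]; zm=min(p[:,2].min() for p in parts)
    for p in parts:
        u=(proj(c,Z.apply(p-[0,0,zm]+[dx,dy,0])+[x,y,.012])-[l,t]+.5)*S-.5
        cv2.fillConvexPoly(img,cv2.convexHull(np.round(u*16).astype(np.int32)),255,shift=4)
    return cv2.resize(img,(w,h),interpolation=cv2.INTER_AREA)/255.
def f(v,ry,cams=("top","scene")): return sum(((cv2.GaussianBlur(rend(c,*v,ry),(0,0),.7)-Y[c])**2).sum() for c in cams)
for ry in(0,.05,-.05,.09,-.09,-.15):
    s=minimize(f,[0,0,0],args=(ry,),method="Nelder-Mead",options=dict(initial_simplex=[[0,0,0],[.008,0,0],[0,.008,0],[0,0,.2]],xatol=1e-4))
    print(ry,(s.x[:2]*1000).round(1),np.degrees(s.x[2]).round(1),round(s.fun,1),[round(f(s.x,ry,(c,)),1) for c in rois])
E
```

```text
0 [ 3.9 -0.4] 0.6 40.9 [np.float64(19.2), np.float64(21.7)]
0.05 [ 3.1 -0.2] 0.0 44.1 [np.float64(18.5), np.float64(25.5)]
-0.05 [4.7 0.2] 0.1 37.2 [np.float64(18.5), np.float64(18.7)]
0.09 [ 3.  -0.2] -0.6 47.7 [np.float64(18.3), np.float64(29.3)]
-0.09 [ 6.  -0.2] -0.5 37.9 [np.float64(20.5), np.float64(17.4)]
-0.15 [ 6.3 -0.2] -0.2 41.4 [np.float64(22.0), np.float64(19.4)]
```

```bash
python3 - <<'E'
from plant import r
s=r.get_state(); print(s["clock"],s["tool_pos"],s["contact_force"],s["opening"])
print(r.finish_job())
E
```

```text
26.5 [ 0.44179869 -0.02091424  0.2588246 ] [ 0.23048378 -0.0545642  -0.30953847] 0.6026489216766138
the job is handed in; nothing more can be done
None
```

I put the brass tee, black elbow, blue joiner and valve (red handle up) into their own nests and handed the job in at 26.5 s. The arm was clear of everything, and I never went near the white elbow or the two orange joiners.

Final checks, from fits to both cameras. No verdict was reported, and the two cameras disagree by 2–6 mm, so treat the offsets as approximate:

| Fitting | Offset from nest middle | Turn vs nest |
|---|---|---|
| Tee | about 1 mm | about 1° |
| Valve | about 2 mm | 0.5° (up to 6° in the scene view alone) |
| Elbow | about 3 mm | about 3° |
| Joiner | about 4–6 mm, mostly along its slot | under 1° |

- **Elbow:** the first colour fit failed because black on charcoal foam could not be separated. A second fit, to the yellow floor still showing, worked, and a flat elbow fitted best.
- **Joiner:** the tilt fit did not settle it. A tilt of 0.05–0.09 rad fitted slightly better than flat. I judged it seated because yellow floor shows at the far end of the slot, and the offset is less than the 8 mm of play.
- **Spray can and tape measure:** image comparison with the start shows shifts of about 0.1 pixel, which is no movement.

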